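# Cap-height check of a reagent kit

### The arm

A 6-joint arm with a two-finger parallel gripper is mounted at the origin on the work surface. World frame = base frame: x ahead of the robot, y to its left, z up, the work surface at z = 0. Lengths are in mm, angles in rad, forces in N, time in s.
With the tool pointing down it reaches from about 300 to 775 mm from the base axis. Payload 14.6 kg.
Tool frame: the origin (TCP) lies on the front face of the gripper's body, between the roots of the fingers; the fingertips stand 97 mm ahead of it and the grasp point (between the pads) lies 78 mm ahead of it; z points along the fingers, y is the direction in which the jaws open and shut (so a half turn about z gives the same grasp; the last joint's range is limited). The gripper opens to 94 mm and grips with 3 to 60 N. Pads are 16 mm wide; open, the fingers measure 119 mm over their backs; the gripper's body (75 mm by 177 mm) begins 78 mm behind the grasp point.
Start: joints at [1.074, 0.3, 1.521, -0, 1.321, -0.067], TCP at [229.175, 499.969, 302.646] pointing down, gripper open.
Joint ranges: [-3.03, 3.03], [-0.79, 2.21], [0.23, 2.52], [-1.04, 4.18], [0, 3.07], [-2.55, 2.55]. Speed limits (rad/s): [2.22, 2.22, 2.57, 3.14, 3.14, 3.14].

### API

Orientations are given as [roll, pitch, yaw] about the fixed x, y, z axes, in that order (R = Rz(yaw) Ry(pitch) Rx(roll)).
In Python, from cell import manip, eyes, finder gives the robot as it stands.
- The arm moves only by the tool drive_tool, never from a script. Its argument "rows" is a list of rows, each an object with "offset": the shift along the tool's x, y, z in mm, a list of three; "spin": the turn about the tool's z in degrees; "jaw": the finger opening in mm, from 0 to 94. In form: [{"offset": [dx, dy, dz], "spin": spin, "jaw": jaw}, ...]. A call has 1 to 20 rows; each row shifts and turns the commanded pose from where the row before left it, along the tool's axes as they then stand; what a row does not reach is not made up. A row lasts 1/10 s, in which the tool goes at most 50 mm and 8.59 degrees, less where a joint would pass 70% of its speed; a pose out of reach is approached as far as the arm can. A call is refused whole if a number of a shift passes 50 or a number of a turn 8.59, either way. A call with a gripper value outside its range is refused whole. The fingers move at their own pace and stop on an object; "force" is the grip in N (left out, the last holds). Time passes only in rows, so rows that do not move let the fingers close. It gives the time, the measured TCP pose, the force and the opening at its end, in the units of the state.
- manip.read_state(): the state, without advancing time (a new reading comes with each control period).
- eyes.camera(name): name is "scene" or "top"; returns a dict with "color" (420x560x3 uint8, blue, green, red), "depth" (420x560 float32, mm along the optical axis (not along the pixel's ray), 0 where there is no reading), "vfov" (degrees; the focal length in pixels is half the picture's height over the tangent of half this angle, whatever the lens; pixels are square), "cx", "cy" (the principal point, pixels), "rvec" (rotation vector, rad) and "tvec" (3), from world to camera coordinates, as OpenCV has them. Camera axes: x right, y down, z forward; pixel columns grow to the right and rows downward; lengths in mm; the calibration is good to about 2 mm. A picture is of the moment at which its call begins.
- manip.sign_off(): hands the job in, once; it reports no verdict.
Trained networks look in the newest picture that a camera, given by its name, has taken for a name from the list of things; names that differ only in an ending like _2 or _b are one class to them, and where a whole thing is asked for, a point or a joint stands for the part that bears it (a point fixed in the world has none). Each returns a list of dicts, best first, with "p" (0 to 1); they miss things now and then, are a little off and sometimes report something else, mostly with a low value. They report only what shows in the picture. A call takes as long as a camera call. They do not tell look-alikes from the thing itself.
- finder.find_in(camera, target): "uv" ([column, row] in pixels, amid what is visible of it).
The state is a dict: "clock": time; "joints": joint angles; "qd": joint speeds; "effort": joint torques, N m; "eef_pos": TCP position; "eef_rot": TCP orientation; "wrist_force": force on the tool from outside, world axes, zero at the start; "moment": the same for the moment, N m; "finger_gap": finger opening in mm.
Only numpy, scipy, OpenCV 4.12 (cv2) and the standard library are available. Lean on these libraries where they do the work, as an engineer would, in place of code of your own. Each camera call takes 0.05 s, during which the arm holds its last target. There are 200 camera calls.

### The job

Switch on the cap-height gauge by pulling its green knob up until it clicks out. Then check every reagent jar that is there, in kit order (red cap, then yellow, then blue): slide it into the V of the gauge until it sits fully home against both faces, press the yellow pad down until the gauge foot rests on the cap for a moment, let it spring back, and stand the jar in the white tray. Finish with all the jars upright in the tray and the green knob pushed fully back in, and leave the tip box, the tube rack and the large bottle where they are.

Things in the scene. Friction and masses are not known exactly. Their poses are not given: they have to be found in the camera images.
- knob_grip (a point): centre of the round green head (32 mm across, 18 mm tall) of a push-pull switch knob that stands on top of the white switch box (fixed; 100 x 90 mm, 55 mm tall). The point moves with the knob; pushed in, it is 82 mm above the bench and the head's underside is 18 mm above the box top, its top face 9 mm above the point
- knob (a joint): travel of the knob, straight up, in m: 0 pushed in (off), 0.014 pulled out (on). A detent snaps it to the nearer end; about 5 N moves it past the middle
- seat (a point): point on top of the gauge's steel base plate where the axis of a jar stands when the jar touches both faces of the V. Its x points into the V, away from the open side; z up. The V is two smooth upright aluminium walls at 90 degrees, 10 mm thick, 20 mm tall above the plate, reaching 36 mm to each side; it is open to -x and a jar slides in along x, its foot on the plate
- station: the fixed gauge stand; its origin is 12 mm straight below the seat, same axes. Base plate 12 mm thick, from 115 mm in front (-x) of the seat to 95 mm behind it, 48 mm to each side. A blue column stands 42 to 95 mm behind the seat, 44 mm wide, 182 mm tall. Only the foot arm hangs above the seat: there, hold a jar by its cap with the fingers tilted forward 35 degrees from the open side
- gauge_pad (a point): centre of the top face of the yellow press pad (32 mm across) at the head of the gauge's upright rod, 58 mm behind the seat (+x of the seat), 250 mm above the bench when up. Pressing it straight down lowers the foot; it springs back up by itself (about 2 N at the top, 5 N at 40 mm down)
- gauge_foot (a point): centre of the underside of the gauge foot, a steel disc 20 mm across on a thin arm (12 mm wide, 10 mm tall, lying 7 to 17 mm above this point) that reaches forward from the rod, right above the seat. Raised, it is 108 mm above the bench, 96 mm above the plate
- gauge (a joint): how far the gauge slide is down, in m: 0 raised, at most 0.05; with its foot on a jar of height h in the V it reads 0.096 - h
- jar_red_c (a point): centre (half-way up, on the axis) of the tallest (lysis) jar: white plastic body 46 mm across with a paper label, screw cap in red, 44 mm across and 16 mm tall, 70 mm tall over all, about 100 g, heavier low down; stands upright, its z axis points up. May be absent. Grip it across the cap
- jar_yellow_c (a point): centre (half-way up, on the axis) of the middle (wash) jar: white plastic body 46 mm across with a paper label, screw cap in yellow, 44 mm across and 16 mm tall, 62 mm tall over all, about 100 g, heavier low down; stands upright, its z axis points up. May be absent. Grip it across the cap
- jar_blue_c (a point): centre (half-way up, on the axis) of the shortest (elution) jar: white plastic body 46 mm across with a paper label, screw cap in blue, 44 mm across and 16 mm tall, 54 mm tall over all, about 100 g, heavier low down; stands upright, its z axis points up. May be absent. Grip it across the cap
- tray_in (a point): centre of the inner floor (4 mm above the bench) of the shallow white kit tray, open on top, fixed; inside 242 mm along its x axis and 100 mm along its y axis, walls 4 mm thick, rim 34 mm above the bench. Room for three jars in a row along x
- tip_box: bystander: blue pipette-tip box with a clear lid, 120 x 80 x 75 mm; origin at the centre of its underside
- tube_rack: bystander: orange rack with capped tubes, 50 x 160 x 92 mm; origin at the centre of its underside
- spray: bystander: large white bottle with a blue cap, 70 mm across, 170 mm tall; origin at the centre of its underside
There are look-alikes about, which are no part of the job. Leave any brown or orange look-alike of the part that bears jar_blue_c alone.

How it is judged:
By the outcome, as a careful person would: the job done as asked, in the order asked, and still so for the second after the job is handed in, with the robot touching nothing.
Of jar_red, jar_yellow, jar_blue only 2 to 3 are there at a start; the rules pass over those that are not, and their reading is None.
At some moment in a run one of jar_red, jar_yellow, jar_blue may be knocked a few centimetres aside while the robot is not near it.
Once in a run the grip may slacken for a moment while it holds something.
It also fails if it takes over 210 s, if anything falls off the work surface, if the arm or the gripper's body presses on something with over 40 N, if the wrist force passes 120 N, or if a joint passes its speed limit or range.

## Working session

There is one attempt and no reset: what is moved stays moved. The work goes in short steps, Python scripts to look and compute and a tool call to move; the robot and the scene stay as the last step left them, time stands still between calls to the robot, and variables do not carry over. Pictures are saved under pics/ and viewed, about 12 in all and at most 16, crops included, and the job is handed in when it is done.

Besides the shell and the picture viewer there is one more tool, called as name(argument=value, ...) on one line, values as JSON. drive_tool: Moves the arm, as the interface text tells. Its arguments: {"type":"object","properties":{"rows":{"type":"array","items":{"type":"object","properties":{"offset":{"type":"array","items":{"type":"number"}},"spin":{"type":"number"},"jaw":{"type":"number"}}}},"force":{"type":"number"}},"required":["rows"]}

```bash
ls; mkdir -p pics; cat > h.py <<'E'
import numpy as np, cv2
from cell import manip, eyes, finder
def cam(n):
    c=eyes.camera(n); h,w=c["color"].shape[:2]
    c["f"]=h/2/np.tan(np.radians(c["vfov"])/2); c["R"]=cv2.Rodrigues(np.array(c["rvec"],float))[0]; c["t"]=np.array(c["tvec"],float).ravel()
    return c
def cloud(c):
    h,w=c["depth"].shape; u,v=np.meshgrid(np.arange(w),np.arange(h)); d=c["depth"]
    P=np.stack([(u-c["cx"])/c["f"]*d,(v-c["cy"])/c["f"]*d,d],-1)
    W=(P-c["t"])@c["R"]; W[d<=0]=np.nan
    return W
def proj(c,p):
    q=c["R"]@np.array(p,float)+c["t"]; return q[:2]/q[2]*c["f"]+[c["cx"],c["cy"]]
def onz(c,uv,z):
    r=c["R"].T@np.array([(uv[0]-c["cx"])/c["f"],(uv[1]-c["cy"])/c["f"],1]); o=-c["R"].T@c["t"]
    return o+r*(z-o[2])/r[2]
E
cat > a.py <<'E'
from h import *
for n in ["scene","top"]:
    c=cam(n); cv2.imwrite(f"pics/{n}0.png",cv2.resize(c["color"],(800,600))); np.save(f"{n}0.npy",c,allow_pickle=True)
    print(n,"campos",(-c["R"].T@c["t"]).round(),c["vfov"])
    W=cloud(c)
    for k in ["knob_grip","gauge_pad","gauge_foot","station","jar_red_c","jar_yellow_c","jar_blue_c","tray_in","tip_box","tube_rack","spray"]:
        for d in finder.find_in(n,k)[:4]:
            u,v=np.round(d["uv"]).astype(int); print(k,round(d["p"],2),(u,v),W[min(v,419),min(u,559)].round())
print(manip.read_state())
E
python3 a.py
```

```text
pics
scene campos [1201. -759.  893.] 46.1169675932184
knob_grip 0.49 (np.int64(130), np.int64(315)) [ 542. -403.   93.]
gauge_pad 0.65 (np.int64(269), np.int64(190)) [429. 215.   5.]
gauge_foot 0.71 (np.int64(273), np.int64(190)) [625. -17. 221.]
station 0.62 (np.int64(265), np.int64(235)) [557.  30.  15.]
jar_red_c 0.78 (np.int64(300), np.int64(166)) [476. 316.  57.]
jar_blue_c 0.8 (np.int64(310), np.int64(201)) [594. 194.  47.]
jar_blue_c 0.7 (np.int64(339), np.int64(193)) [642. 274.  48.]
jar_blue_c 0.66 (np.int64(268), np.int64(237)) [581.  14.  31.]
jar_blue_c 0.6 (np.int64(327), np.int64(220)) [677. 152.  44.]
tray_in 0.65 (np.int64(191), np.int64(289)) [ 526. -223.    5.]
tip_box 0.9 (np.int64(260), np.int64(310)) [ 744. -225.   78.]
tube_rack 0.4 (np.int64(311), np.int64(203)) [599. 192.  43.]
spray 0.86 (np.int64(357), np.int64(169)) [646. 367.  83.]
spray 0.41 (np.int64(268), np.int64(235)) [576.  19.  32.]
top campos [ 390.   11. 1228.] 57.174863848799916
knob_grip 0.71 (np.int64(286), np.int64(211)) [606.  -6. 249.]
knob_grip 0.58 (np.int64(421), np.int64(244)) [ 532. -4
[... 741 characters left out ...]
71)) [470. 333.  65.]
{'clock': 1.2, 'joints': array([ 1.07442131e+00,  2.99931239e-01,  1.52098206e+00, -9.72042098e-06,
        1.32068479e+00, -6.65925560e-02]), 'qd': array([-4.30801617e-04, -2.32287595e-05, -6.19857298e-05, -3.85624819e-04,
        2.04410801e-03,  1.79604335e-03]), 'effort': array([-1.37928932e-03, -5.31655920e+01, -3.52928388e+01,  7.09231175e-02,
        2.12213461e-02, -2.40887408e-05]), 'eef_pos': array([229.17146661, 499.98239824, 302.63603463]), 'eef_rot': array([-3.14158660e+00,  9.03543601e-06,  2.71181259e+00]), 'wrist_force': array([0.79186601, 0.01120627, 0.06999005]), 'moment': array([-0.01225928,  0.01047314,  0.00600982]), 'finger_gap': 94.00028265908239}
```

View pics/top0.png

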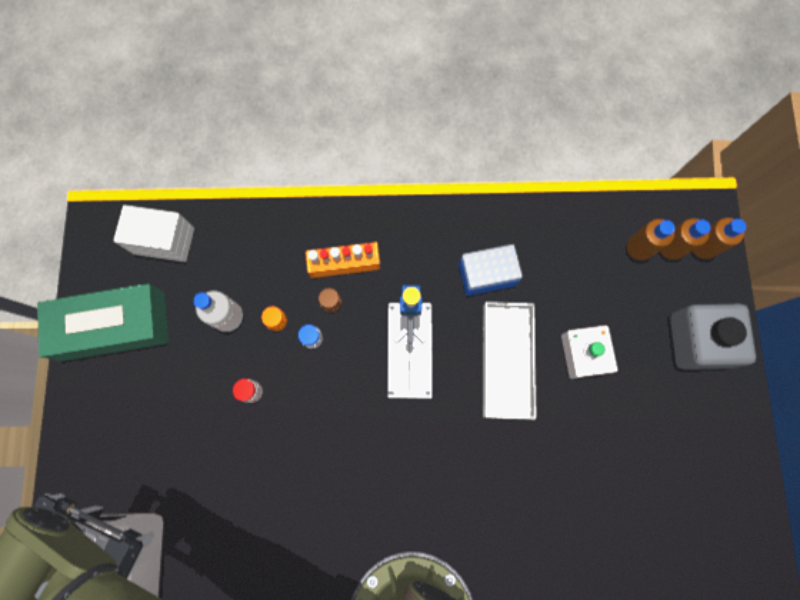

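View pics/scene0.png

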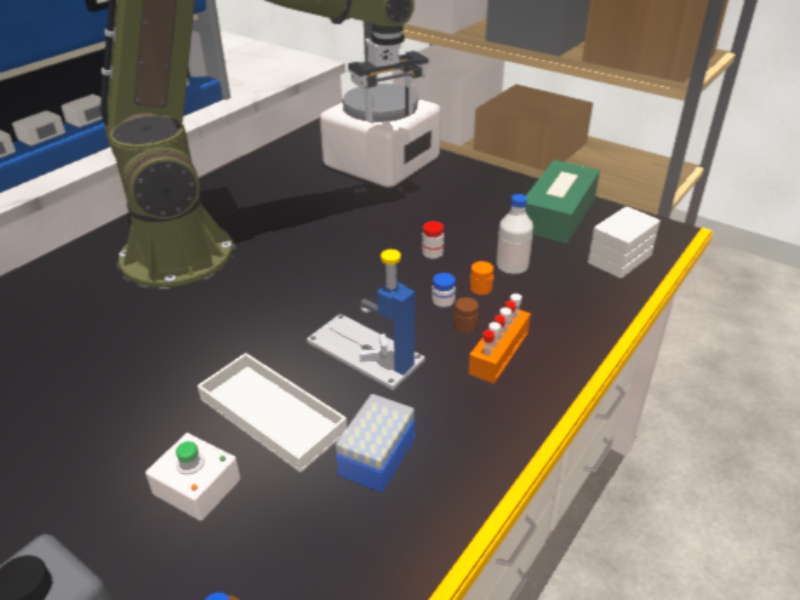

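```bash
cat > b.py <<'E'
from h import *
def run(tag="0",cams=None):
  for n in ["top","scene"]:
    c=np.load(f"{n}{tag}.npy",allow_pickle=True).item() if cams is None else cams[n]
    W=cloud(c); hsv=cv2.cvtColor(c["color"],cv2.COLOR_BGR2HSV); H,S,V=[hsv[...,i].astype(int) for i in range(3)]
    ok=(S>140)&(V>90)&(W[...,0]>250)&(W[...,0]<800)&(abs(W[...,1])<520)
    for k,m in dict(red=(H<5)|(H>174),yellow=(H>22)&(H<34),blue=(H>104)&(H<118),green=(H>50)&(H<85),orange=(H>6)&(H<20)).items():
        nl,L,st,ce=cv2.connectedComponentsWithStats((m&ok).astype(np.uint8))
        for i in range(1,nl):
            if st[i,4]<25: continue
            P=W[L==i]; zt=np.percentile(P[:,2],80); T=P[abs(P[:,2]-zt)<5]
            print(n,k,st[i,4],ce[i].round(1),"ztop %.0f"%zt,"mean",T[:,:2].mean(0).round(1),"mid",((T[:,:2].max(0)+T[:,:2].min(0))/2).round(1),"ext",np.ptp(T[:,:2],0).round())
    wh=(S<60)&(V>120)
    for k,(x0,x1,y0,y1,z0,z1) in dict(plate=(400,680,-80,70,6,18),tray=(380,700,-300,-140,-6,45),rim=(380,700,-300,-140,27,42),box=(440,640,-480,-320,48,62)).items():
        m=wh&(W[...,0]>x0)&(W[...,0]<x1)&(W[...,1]>y0)&(W[...,1]<y1)&(W[...,2]>z0)&(W[...,2]<z1)
        P=W[m][:,:2].astype(np.float32); print(n,k,len(P),cv2.minAreaRect(P),"z",np.median(W[m][:,2]).round(1))
if __name__=="__main__": run()
E
python3 b.py
```

```text
top red 25 [257.3 173.8] ztop 93 mean [760.6  76.9] mid [761.   77.8] ext [18. 12.]
top red 29 [242.  175.3] ztop 93 mean [755.9 123.9] mid [754.9 124.2] ext [18. 13.]
top red 31 [226.5 177.2] ztop 92 mean [750.8 172.4] mid [750.3 172. ] ext [18. 15.]
top red 186 [169.8 272.5] ztop 70 mean [464.2 340.3] mid [464.  340.2] ext [42. 42.]
top yellow 104 [287.5 207. ] ztop 251 mean [616.4 -10.3] mid [616.3 -10.3] ext [28. 29.]
top blue 175 [337.2 198.7] ztop 46 mean [ 691.7 -175.8] mid [ 708.8 -189. ] ext [ 74. 125.]
top blue 113 [140.9 209.9] ztop 170 mean [634.4 400.8] mid [634.9 400.4] ext [30. 30.]
top blue 86 [287.  214.7] ztop 183 mean [610.3  -9.2] mid [615.8 -11.6] ext [29. 42.]
top blue 163 [215.3 233.8] ztop 55 mean [580.1 208.9] mid [580.  209.5] ext [41. 41.]
top green 72 [417.4 244. ] ztop 91 mean [ 532.3 -397.1] mid [ 532.6 -397. ] ext [24. 28.]
top orange 537 [239.7 183.9] ztop 48 mean [748.4 136.4] mid [755.  136.8] ext [ 65. 163.]
top orange 129 [192.8 223.8] ztop 51 mean [618.3 288. ] mid [622.  289.6] ext [42. 43.]
top plate 1648 ((548.6038818359375, -8.340301513671875)
[... 1388 characters left out ...]
 288.3] ext [44. 43.]
scene orange 318 [326.3 219.7] ztop 55 mean [666.1 164.1] mid [665.8 165. ] ext [42. 45.]
scene orange 990 [349.1 244.8] ztop 49 mean [768.7 118.4] mid [762.2 136.3] ext [ 56. 168.]
scene plate 1595 ((552.0604858398438, -10.212669372558594), (98.82184600830078, 212.68377685546875), 88.48753356933594) z 12.5
scene tray 4473 ((516.1493530273438, -213.51065063476562), (136.14385986328125, 270.5145568847656), 86.61593627929688) z 6.1
scene rim 730 ((523.12548828125, -225.98092651367188), (111.60304260253906, 254.7509307861328), 86.50312042236328) z 32.8
scene box 1421 ((536.2664794921875, -400.31048583984375), (103.5962905883789, 90.7396011352539), 7.271828651428223) z 55.5
```

```bash
cat > d.py <<'E'
import sys; from h import *
from scipy.spatial.transform import Rotation as Ro
YAW=178.3
def rel(x,y,z,yaw=YAW,base=None):  # grasp-point target -> tool shift, from pose after spin
    s=manip.read_state(); p=np.array(s["eef_pos"]) ; r=s["eef_rot"]
    R=Ro.from_euler("xyz",[np.pi,0,np.radians(yaw)]).as_matrix()
    d=R.T@(np.array([x,y,z+78])-p)
    sp=-((yaw-np.degrees(r[2])+180)%360-180)
    print("clock %.1f"%s["clock"],"grasp",(p-[0,0,78]).round(1),"rpy",np.degrees(r).round(1),"spin %.1f"%sp,"shift",d.round(1),"F",np.round(s["wrist_force"],1),"gap %.1f"%s["finger_gap"])
if __name__=="__main__":
    a=list(map(float,sys.argv[1:]))
    for i in range(0,len(a),3): rel(*a[i:i+3])
E
python3 d.py 536 -399 200 536 -399 84; python3 - <<'E'
import sys; sys.path.insert(0,'.')
from h import *
a=np.load("top0.npy",allow_pickle=True).item()["color"]; b=np.load("scene0.npy",allow_pickle=True).item()["color"]
x=cv2.resize(a[165:295,150:300],(400,347),interpolation=3); y=cv2.resize(b[140:270,240:390],(400,347),interpolation=3)
cv2.imwrite("pics/crop1.png",np.hstack([x,y]))
E
```

```text
clock 1.2 grasp [229.2 500.  224.6] rpy [-180.     0.   155.4] spin -22.9 shift [-333.4 -889.5   24.6] F [0.8 0.  0.1] gap 94.0
clock 1.2 grasp [229.2 500.  224.6] rpy [-180.     0.   155.4] spin -22.9 shift [-333.4 -889.5  140.6] F [0.8 0.  0.1] gap 94.0
```

View pics/crop1.png

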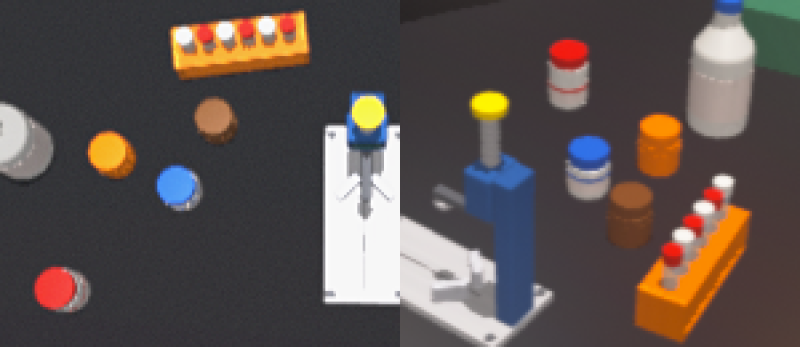

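drive_tool(rows=[{"offset": [0, 0, 0], "spin": -7.6, "jaw": 60}, {"offset": [0, 0, 0], "spin": -7.6, "jaw": 60}, {"offset": [0, 0, 0], "spin": -7.7, "jaw": 60}, {"offset": [-15, -40, 0], "spin": 0, "jaw": 60}, {"offset": [-15, -40, 0], "spin": 0, "jaw": 60}, {"offset": [-15, -40, 0], "spin": 0, "jaw": 60}, {"offset": [-15, -40, 0], "spin": 0, "jaw": 60}, {"offset": [-15, -40, 0], "spin": 0, "jaw": 60}, {"offset": [-15, -40, 0], "spin": 0, "jaw": 60}, {"offset": [-15, -40, 0], "spin": 0, "jaw": 60}, {"offset": [-15, -40, 0], "spin": 0, "jaw": 60}, {"offset": [-15, -40, 0], "spin": 0, "jaw": 60}, {"offset": [-15, -40, 0], "spin": 0, "jaw": 60}, {"offset": [-15, -40, 0], "spin": 0, "jaw": 60}, {"offset": [-15, -40, 0], "spin": 0, "jaw": 60}, {"offset": [-15, -40, 0], "spin": 0, "jaw": 60}, {"offset": [-15, -40, 0], "spin": 0, "jaw": 60}, {"offset": [-15, -40, 0], "spin": 0, "jaw": 60}, {"offset": [-15, -40, 0], "spin": 0, "jaw": 60}, {"offset": [-15, -40, 0], "spin": 0, "jaw": 60}], force=30)

```text
clock: 3.2
eef_pos: [463.8, -189.3, 302.7]
eef_rot: [-3.142, 0.0, 3.111]
wrist_force: [-0.7, 0.4, -0.2]
finger_gap: 60.0
```

drive_tool(rows=[{"offset": [-15, -40, 0], "spin": 0, "jaw": 60}, {"offset": [-15, -40, 0], "spin": 0, "jaw": 60}, {"offset": [-15, -40, 0], "spin": 0, "jaw": 60}, {"offset": [-15, -40, 0], "spin": 0, "jaw": 60}, {"offset": [0, 0, 0], "spin": 0, "jaw": 60}, {"offset": [0, 0, 0], "spin": 0, "jaw": 60}])

```text
clock: 3.8
eef_pos: [518.6, -349.6, 301.8]
eef_rot: [3.141, -0.001, 3.11]
wrist_force: [-0.4, 0.2, -0.2]
finger_gap: 59.9
```

```bash
python3 d.py 536 -399 83
```

```text
clock 3.8 grasp [ 518.6 -349.6  223.8] rpy [ 1.800e+02 -1.000e-01  1.782e+02] spin -0.1 shift [-18.9 -48.9 140.8] F [-0.4  0.2 -0.2] gap 59.9
```

drive_tool(rows=[{"offset": [-9, -25, 0], "jaw": 60}, {"offset": [-10, -24, 0], "jaw": 60}, {"offset": [0, 0, 30], "jaw": 60}, {"offset": [0, 0, 30], "jaw": 60}, {"offset": [0, 0, 30], "jaw": 60}, {"offset": [0, 0, 30], "jaw": 60}, {"offset": [0, 0, 20], "jaw": 60}, {"offset": [0, 0, 0], "jaw": 60}, {"offset": [0, 0, 0], "jaw": 25}, {"offset": [0, 0, 0], "jaw": 25}, {"offset": [0, 0, 0], "jaw": 25}, {"offset": [0, 0, 0], "jaw": 25}, {"offset": [0, 0, 0], "jaw": 25}], force=20)

```text
validation failed for argument at $.ro...
```

```bash
python3 d.py 536 -399 83
```

```text
clock 3.8 grasp [ 518.6 -349.6  223.8] rpy [ 1.800e+02 -1.000e-01  1.782e+02] spin -0.1 shift [-18.9 -48.9 140.8] F [-0.4  0.2 -0.2] gap 59.9
```

Spin is mandatory in every row.

drive_tool(rows=[{"offset": [-9, -25, 0], "spin": 0, "jaw": 60}, {"offset": [-10, -24, 0], "spin": 0, "jaw": 60}, {"offset": [0, 0, 30], "spin": 0, "jaw": 60}, {"offset": [0, 0, 30], "spin": 0, "jaw": 60}, {"offset": [0, 0, 30], "spin": 0, "jaw": 60}, {"offset": [0, 0, 30], "spin": 0, "jaw": 60}, {"offset": [0, 0, 20], "spin": 0, "jaw": 60}, {"offset": [0, 0, 0], "spin": 0, "jaw": 60}, {"offset": [0, 0, 0], "spin": 0, "jaw": 25}, {"offset": [0, 0, 0], "spin": 0, "jaw": 25}, {"offset": [0, 0, 0], "spin": 0, "jaw": 25}, {"offset": [0, 0, 0], "spin": 0, "jaw": 25}, {"offset": [0, 0, 0], "spin": 0, "jaw": 25}], force=20)

```text
clock: 5.1
eef_pos: [536.4, -399.2, 163.7]
eef_rot: [-3.14, 0.001, 3.111]
wrist_force: [-0.6, -2.0, 4.2]
finger_gap: 30.7
```

```bash
python3 d.py 536 -399 83
```

```text
clock 5.1 grasp [ 536.4 -399.2   85.7] rpy [-1.799e+02  1.000e-01  1.783e+02] spin -0.0 shift [0.4 0.1 2.7] F [-0.6 -2.   4.2] gap 30.7
```

drive_tool(rows=[{"offset": [0, 0, 0], "spin": 0, "jaw": 25}, {"offset": [0, 0, 0], "spin": 0, "jaw": 25}, {"offset": [0, 0, -4], "spin": 0, "jaw": 25}, {"offset": [0, 0, -4], "spin": 0, "jaw": 25}, {"offset": [0, 0, -4], "spin": 0, "jaw": 25}, {"offset": [0, 0, -3], "spin": 0, "jaw": 25}, {"offset": [0, 0, 0], "spin": 0, "jaw": 25}], force=35)

```text
clock: 5.8
eef_pos: [536.4, -399.1, 177.8]
eef_rot: [-3.14, 0.001, 3.111]
wrist_force: [2.7, -5.3, -0.3]
finger_gap: 30.8
```

```bash
python3 d.py 536 -399 83
```

```text
clock 5.8 grasp [ 536.4 -399.1   99.8] rpy [-1.799e+02  1.000e-01  1.783e+02] spin -0.0 shift [ 0.4  0.1 16.8] F [ 2.7 -5.3 -0.3] gap 30.8
```

drive_tool(rows=[{"offset": [0, 0, 0], "spin": 0, "jaw": 60}, {"offset": [0, 0, 0], "spin": 0, "jaw": 60}, {"offset": [0, 0, 0], "spin": 0, "jaw": 60}, {"offset": [0, 0, -20], "spin": 0, "jaw": 60}, {"offset": [0, 0, -35], "spin": 0, "jaw": 60}, {"offset": [0, 0, -35], "spin": 0, "jaw": 70}, {"offset": [0, 0, -35], "spin": 0, "jaw": 70}, {"offset": [15, 40, 0], "spin": 0, "jaw": 70}, {"offset": [15, 40, 0], "spin": 0, "jaw": 70}, {"offset": [15, 40, 0], "spin": 0, "jaw": 70}, {"offset": [15, 40, 0], "spin": 0, "jaw": 70}, {"offset": [15, 40, 0], "spin": 0, "jaw": 70}, {"offset": [15, 40, 0], "spin": 0, "jaw": 70}])

```text
clock: 7.1
eef_pos: [452.6, -154.5, 302.7]
eef_rot: [3.141, 0.0, 3.111]
wrist_force: [0.9, -0.3, -0.3]
finger_gap: 69.9
```

```bash
python3 - <<'E' | grep -E "green|red|blue"
from h import *; import b
b.run(cams={n:cam(n) for n in ["top","scene"]})
E
python3 d.py 465.3 339.5 180 465.3 339.5 62
```

```text
top red 25 [257.3 173.8] ztop 93 mean [760.5  77.4] mid [761.   77.9] ext [16. 13.]
top red 29 [242.  175.3] ztop 92 mean [755.3 124.3] mid [755.5 124.3] ext [19. 13.]
top red 30 [226.4 177.2] ztop 93 mean [750.4 172.4] mid [750.  171.9] ext [18. 16.]
top red 188 [169.8 272.4] ztop 70 mean [464.9 340. ] mid [464.  340.3] ext [41. 43.]
top blue 176 [337.3 198.6] ztop 47 mean [ 690.9 -174.9] mid [ 708.4 -189.4] ext [ 76. 126.]
top blue 114 [140.8 209.8] ztop 170 mean [634.3 401. ] mid [634.6 400.3] ext [30. 30.]
top blue 87 [287.1 214.6] ztop 182 mean [610.6 -10.4] mid [615.1 -11.5] ext [29. 42.]
top blue 165 [215.3 233.8] ztop 54 mean [580.1 209.8] mid [580.1 209.7] ext [41. 41.]
top green 68 [419.2 243.4] ztop 106 mean [ 532.3 -397.7] mid [ 532.2 -397.7] ext [21. 26.]
scene red 137 [302.8 159.7] ztop 71 mean [468.7 337.8] mid [467.3 339.1] ext [44. 45.]
scene red 39 [357.3 213.1] ztop 94 mean [754.8 171.8] mid [754.7 172.7] ext [18. 17.]
scene red 46 [349.7 223.3] ztop 94 mean [759.1 123.9] mid [758.2 126.3] ext [19. 21.]
scene red 61 [341.7 234.8] ztop 93 mean [764.5  75.9] mid [764.   76.9] ext [19. 20.]
scene blue 76 [362.5 139.9] ztop 171 mean [638.5 398.8] mid [638.7 400.5] ext [30. 36.]
scene blue 155 [310.4 196.4] ztop 56 mean [585.2 207.6] mid [584.5 208.3] ext [43. 41.]
scene blue 190 [277.7 205.2] ztop 183 mean [637.4 -15.7] mid [632.3 -11.9] ext [51. 46.]
scene blue 708 [264.7 325.4] ztop 45 mean [ 750.9 -219.9] mid [ 737.5 -193.6] ext [ 72. 126.]
scene green 115 [128.5 309.8] ztop 107 mean [ 538.5 -401.2] mid [ 538.2 -400.3] ext [27. 26.]
clock 7.2 grasp [ 452.4 -152.8  225.1] rpy [180.    0.  178.4] spin 0.1 shift [  1.7 492.4  45.1] F [ 0.3  0.4 -0.6] gap 70.0
clock 7.2 grasp [ 452.4 -152.8  225.1] rpy [180.    0.  178.4] spin 0.1 shift [  1.7 492.4 163.1] F [ 0.3  0.4 -0.6] gap 70.0
```

drive_tool(rows=[{"offset": [0, 41, 0], "spin": 0, "jaw": 74}, {"offset": [0, 41, 0], "spin": 0, "jaw": 74}, {"offset": [0, 41, 0], "spin": 0, "jaw": 74}, {"offset": [0, 41, 0], "spin": 0, "jaw": 74}, {"offset": [0, 41, 0], "spin": 0, "jaw": 74}, {"offset": [0, 41, 0], "spin": 0, "jaw": 74}, {"offset": [0, 41, 0], "spin": 0, "jaw": 74}, {"offset": [0, 41, 0], "spin": 0, "jaw": 74}, {"offset": [0, 41, 0], "spin": 0, "jaw": 74}, {"offset": [0, 41, 0], "spin": 0, "jaw": 74}, {"offset": [1, 41, 0], "spin": 0, "jaw": 74}, {"offset": [1, 41, 0], "spin": 0, "jaw": 74}, {"offset": [0, 0, 35], "spin": 0, "jaw": 74}, {"offset": [0, 0, 35], "spin": 0, "jaw": 74}, {"offset": [0, 0, 30], "spin": 0, "jaw": 74}, {"offset": [0, 0, 0], "spin": 0, "jaw": 74}, {"offset": [0, 0, 0], "spin": 0, "jaw": 74}])

```text
clock: 8.9
eef_pos: [466.9, 335.7, 203.4]
eef_rot: [3.142, 0.0, 3.111]
wrist_force: [0.7, 0.0, 0.6]
finger_gap: 73.9
```

```bash
python3 - <<'E' | grep -E "red 1|blue 1"
from h import *; import b
b.run(cams={n:cam(n) for n in ["scene"]} | {"top":cam("top")})
E
python3 d.py 465.3 339.5 62
```

```text
top blue 174 [337.2 198.7] ztop 47 mean [ 689.6 -175.4] mid [ 708.1 -188.6] ext [ 75. 124.]
top blue 112 [140.7 209.8] ztop 170 mean [634.6 401. ] mid [634.4 400.7] ext [29. 30.]
top blue 164 [215.3 233.8] ztop 54 mean [580.3 209.5] mid [579.9 209.5] ext [41. 41.]
scene red 129 [302.7 160. ] ztop 72 mean [469.5 338. ] mid [470.9 339.2] ext [45. 42.]
scene blue 156 [310.4 196.4] ztop 55 mean [584.9 208. ] mid [584.7 209.6] ext [43. 46.]
clock 9.0 grasp [467.1 336.  126.6] rpy [1.799e+02 1.000e-01 1.783e+02] spin -0.0 shift [ 1.9  3.5 64.6] F [ 0.3 -0.2  1.4] gap 73.8
```

drive_tool(rows=[{"offset": [2, 3.5, 20], "spin": 0, "jaw": 74}, {"offset": [0, 0, 25], "spin": 0, "jaw": 74}, {"offset": [0, 0, 20], "spin": 0, "jaw": 74}, {"offset": [0, 0, 0], "spin": 0, "jaw": 74}, {"offset": [0, 0, 0], "spin": 0, "jaw": 38}, {"offset": [0, 0, 0], "spin": 0, "jaw": 38}, {"offset": [0, 0, 0], "spin": 0, "jaw": 38}, {"offset": [0, 0, 0], "spin": 0, "jaw": 38}, {"offset": [0, 0, 0], "spin": 0, "jaw": 38}, {"offset": [0, 0, 0], "spin": 0, "jaw": 38}], force=30)

```text
clock: 10.0
eef_pos: [464.7, 339.6, 138.6]
eef_rot: [3.141, 0.001, 3.111]
wrist_force: [-0.6, -0.3, 7.1]
finger_gap: 45.0
```

```bash
python3 d.py 465.3 339.5 62
```

```text
clock 10.0 grasp [464.7 339.6  60.6] rpy [1.799e+02 1.000e-01 1.783e+02] spin -0.0 shift [-0.6 -0.  -1.4] F [-0.6 -0.3  7.1] gap 45.0
```

drive_tool(rows=[{"offset": [0, 0, -10], "spin": 0, "jaw": 38}, {"offset": [0, 0, -20], "spin": 0, "jaw": 38}, {"offset": [0, 0, -20], "spin": 0, "jaw": 38}, {"offset": [2, -30, 0], "spin": 0, "jaw": 38}, {"offset": [2, -35, 0], "spin": 0, "jaw": 38}, {"offset": [2, -40, 0], "spin": 0, "jaw": 38}, {"offset": [0, -40, 0], "spin": 0, "jaw": 38}, {"offset": [0, -40, 0], "spin": 0, "jaw": 38}, {"offset": [0, -40, 0], "spin": 0, "jaw": 38}, {"offset": [0, -40, 0], "spin": 0, "jaw": 38}, {"offset": [0, -35, 0], "spin": 0, "jaw": 38}, {"offset": [0, -30, 0], "spin": 0, "jaw": 38}, {"offset": [0, 0, 0], "spin": 0, "jaw": 38}, {"offset": [0, 0, 0], "spin": 0, "jaw": 38}])

```text
clock: 11.4
eef_pos: [448.5, 9.4, 188.0]
eef_rot: [3.142, 0.0, 3.11]
wrist_force: [-0.1, -0.4, -1.5]
finger_gap: 45.3
```

```bash
python3 d.py 480.3 -7.2 74 560.3 -9.6 74
```

```text
clock 11.4 grasp [448.5   9.4 110. ] rpy [180.    0.  178.2] spin -0.1 shift [-32.3 -15.6  36. ] F [-0.1 -0.4 -1.5] gap 45.3
clock 11.4 grasp [448.5   9.4 110. ] rpy [180.    0.  178.2] spin -0.1 shift [-112.3  -15.7   36. ] F [-0.1 -0.4 -1.5] gap 45.3
```

drive_tool(rows=[{"offset": [-25, -8, 0], "spin": 0, "jaw": 38}, {"offset": [-25, -7.6, 0], "spin": 0, "jaw": 38}, {"offset": [0, 0, 15], "spin": 0, "jaw": 38}, {"offset": [0, 0, 12], "spin": 0, "jaw": 38}, {"offset": [0, 0, 6], "spin": 0, "jaw": 38}, {"offset": [0, 0, 3], "spin": 0, "jaw": 38}, {"offset": [0, 0, 0], "spin": 0, "jaw": 38}, {"offset": [0, 0, 0], "spin": 0, "jaw": 38}])

```text
clock: 12.2
eef_pos: [498.1, -7.3, 152.1]
eef_rot: [-3.142, 0.001, 3.112]
wrist_force: [-0.5, -0.1, -1.6]
finger_gap: 45.2
```

```bash
python3 d.py 560.3 -9.6 72.6
```

```text
clock 12.2 grasp [498.1  -7.3  74.1] rpy [-180.     0.   178.3] spin -0.0 shift [-62.3  -0.4   1.5] F [-0.5 -0.1 -1.6] gap 45.2
```

drive_tool(rows=[{"offset": [0, 0, 1], "spin": 0, "jaw": 38}, {"offset": [-15, 0, 0], "spin": 0, "jaw": 38}, {"offset": [-15, 0, 0], "spin": 0, "jaw": 38}, {"offset": [-10, 0, 0], "spin": 0, "jaw": 38}, {"offset": [-8, 0, 0], "spin": 0, "jaw": 38}, {"offset": [-4, 0, 0], "spin": 0, "jaw": 38}, {"offset": [-3, 0, 0], "spin": 0, "jaw": 38}, {"offset": [0, 0, 0], "spin": 0, "jaw": 38}, {"offset": [0, 0, 0], "spin": 0, "jaw": 38}])

```text
clock: 13.1
eef_pos: [552.8, -9.1, 150.6]
eef_rot: [3.142, -0.0, 3.111]
wrist_force: [0.7, -0.5, -2.0]
finger_gap: 45.4
```

```bash
python3 d.py 560.3 -9.6 72.6
```

```text
clock 13.1 grasp [552.8  -9.1  72.6] rpy [180.   -0.  178.3] spin -0.0 shift [-7.5 -0.3  0. ] F [ 0.7 -0.5 -2. ] gap 45.4
```

drive_tool(rows=[{"offset": [0, 0, 1], "spin": 0, "jaw": 38}, {"offset": [0, 0, 0], "spin": 0, "jaw": 38}, {"offset": [-2, 0, 0], "spin": 0, "jaw": 38}, {"offset": [-2, 0, 0], "spin": 0, "jaw": 38}, {"offset": [0, 0, 0], "spin": 0, "jaw": 38}])

```text
clock: 13.6
eef_pos: [557.3, -9.2, 150.6]
eef_rot: [-3.142, 0.001, 3.112]
wrist_force: [-1.4, -0.6, 7.4]
finger_gap: 45.2
```

```bash
python3 d.py 560.3 -9.6 72.6
```

```text
clock 13.6 grasp [557.3  -9.2  72.6] rpy [-1.800e+02  1.000e-01  1.783e+02] spin -0.0 shift [-3.  -0.3 -0. ] F [-1.4 -0.6  7.4] gap 45.2
```

drive_tool(rows=[{"offset": [0, 0, 0], "spin": 0, "jaw": 55}, {"offset": [0, 0, 0], "spin": 0, "jaw": 72}, {"offset": [0, 0, 0], "spin": 0, "jaw": 74}, {"offset": [15, 0, 0], "spin": 0, "jaw": 74}, {"offset": [30, 0, 0], "spin": 0, "jaw": 74}, {"offset": [30, 0, 0], "spin": 0, "jaw": 74}, {"offset": [0, 0, 8], "spin": 0, "jaw": 0}, {"offset": [0, 0, 6], "spin": 0, "jaw": 0}, {"offset": [0, 0, 0], "spin": 0, "jaw": 0}, {"offset": [0, 0, 0], "spin": 0, "jaw": 0}, {"offset": [0, 0, 0], "spin": 0, "jaw": 0}, {"offset": [0, 0, 0], "spin": 0, "jaw": 0}, {"offset": [-25, 0, 0], "spin": 0, "jaw": 0}, {"offset": [-10, 0, 0], "spin": 0, "jaw": 0}, {"offset": [-5, 0, 0], "spin": 0, "jaw": 0}, {"offset": [0, 0, 0], "spin": 0, "jaw": 0}])

```text
clock: 15.2
eef_pos: [522.0, -8.1, 135.4]
eef_rot: [3.142, -0.0, 3.112]
wrist_force: [-0.4, 0.1, 0.1]
finger_gap: 0.9
```

```bash
python3 d.py 529.3 -8.7 58
```

```text
clock 15.2 grasp [522.   -8.1  57.4] rpy [180.   -0.  178.3] spin -0.0 shift [-7.3 -0.3 -0.6] F [-0.4  0.1  0.1] gap 0.9
```

drive_tool(rows=[{"offset": [-3, 0, 0], "spin": 0, "jaw": 0}, {"offset": [-2, 0, 0], "spin": 0, "jaw": 0}, {"offset": [-1, 0, 0], "spin": 0, "jaw": 0}, {"offset": [-1, 0, 0], "spin": 0, "jaw": 0}, {"offset": [0, 0, 0], "spin": 0, "jaw": 0}])

```text
clock: 15.7
eef_pos: [528.4, -8.2, 135.6]
eef_rot: [3.141, -0.002, 3.112]
wrist_force: [-6.1, 2.1, 3.4]
finger_gap: 0.7
```

```bash
python3 d.py 529.3 -8.7 58
```

```text
clock 15.7 grasp [528.4  -8.2  57.6] rpy [ 1.800e+02 -1.000e-01  1.783e+02] spin -0.0 shift [-0.9 -0.5 -0.4] F [-6.1  2.1  3.4] gap 0.7
```

drive_tool(rows=[{"offset": [-1, 0, 0], "spin": 0, "jaw": 0}, {"offset": [0, 0, 0], "spin": 0, "jaw": 0}, {"offset": [0, 0, 0], "spin": 0, "jaw": 0}])

```text
clock: 16.0
eef_pos: [529.0, -8.0, 135.5]
eef_rot: [3.141, -0.003, 3.112]
wrist_force: [-9.5, 4.0, 8.0]
finger_gap: 0.5
```

```bash
python3 d.py 529.3 -8.7 58
```

```text
clock 16.0 grasp [529.   -8.   57.5] rpy [180.   -0.2 178.3] spin -0.0 shift [-0.3 -0.7 -0.5] F [-9.5  4.   8. ] gap 0.5
```

drive_tool(rows=[{"offset": [5, 0, 0], "spin": 0, "jaw": 0}, {"offset": [5, 0, 0], "spin": 0, "jaw": 0}, {"offset": [0, 0, 5.5], "spin": 0, "jaw": 0}, {"offset": [0, 0, 0], "spin": 0, "jaw": 0}, {"offset": [-5, 0, 0], "spin": 0, "jaw": 0}, {"offset": [-2.5, 0, 0], "spin": 0, "jaw": 0}, {"offset": [-1, 0, 0], "spin": 0, "jaw": 0}, {"offset": [0, 0, 0], "spin": 0, "jaw": 0}])

```text
clock: 16.8
eef_pos: [528.5, -8.3, 130.1]
eef_rot: [3.141, -0.0, 3.112]
wrist_force: [-1.6, 0.7, 0.9]
finger_gap: 0.7
```

```bash
python3 d.py 529.3 -8.7 58; python3 - <<'E'
from h import *
c=cam("scene"); W=cloud(c); hsv=cv2.cvtColor(c["color"],cv2.COLOR_BGR2HSV)
cv2.imwrite("pics/crop2.png",cv2.resize(c["color"][150:280,200:350],(750,650),interpolation=3)[:600])
E
```

```text
clock 16.8 grasp [528.5  -8.3  52.1] rpy [180.   -0.  178.3] spin -0.0 shift [-0.8 -0.4 -5.9] F [-1.6  0.7  0.9] gap 0.7
```

View pics/crop2.png

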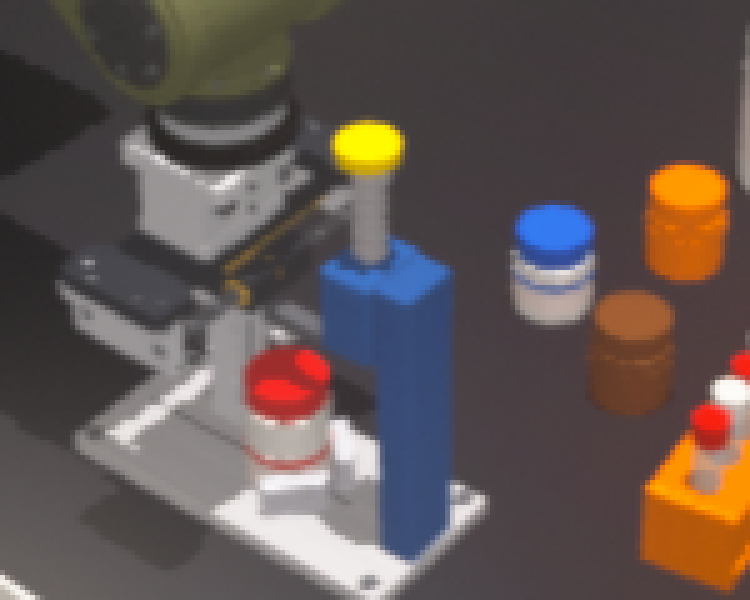

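drive_tool(rows=[{"offset": [5, 0, 0], "spin": 0, "jaw": 0}, {"offset": [20, 0, 0], "spin": 0, "jaw": 0}, {"offset": [25, 0, 0], "spin": 0, "jaw": 0}, {"offset": [0, 0, -45], "spin": 0, "jaw": 0}, {"offset": [0, 0, -45], "spin": 0, "jaw": 0}, {"offset": [0, 0, -45], "spin": 0, "jaw": 0}, {"offset": [0, 0, -45], "spin": 0, "jaw": 0}, {"offset": [0, 0, -45], "spin": 0, "jaw": 0}, {"offset": [-10, 0, -20], "spin": 0, "jaw": 0}, {"offset": [-40, 0, 0], "spin": 0, "jaw": 0}, {"offset": [-40, 0, 0], "spin": 0, "jaw": 0}, {"offset": [-40, 0, 0], "spin": 0, "jaw": 0}, {"offset": [0, 0, 0], "spin": 0, "jaw": 0}, {"offset": [0, 0, 0], "spin": 0, "jaw": 0}])

```text
clock: 18.25
eef_pos: [608.5, -10.9, 374.2]
eef_rot: [-3.142, -0.001, 3.111]
wrist_force: [0.4, -0.1, 0.3]
finger_gap: 0.5
```

```bash
python3 d.py 618 -11.4 269
```

```text
clock 18.2 grasp [608.5 -10.9 296.2] rpy [-1.800e+02 -1.000e-01  1.783e+02] spin -0.0 shift [-9.5 -0.3 27.2] F [ 0.4 -0.1  0.3] gap 0.5
```

Down 27 to touch, then 22 more (4 mm short of the expected stop), then look at force.

drive_tool(rows=[{"offset": [-9.5, 0, 10], "spin": 0, "jaw": 0}, {"offset": [0, 0, 12], "spin": 0, "jaw": 0}, {"offset": [0, 0, 5], "spin": 0, "jaw": 0}, {"offset": [0, 0, 6], "spin": 0, "jaw": 0}, {"offset": [0, 0, 6], "spin": 0, "jaw": 0}, {"offset": [0, 0, 6], "spin": 0, "jaw": 0}, {"offset": [0, 0, 4], "spin": 0, "jaw": 0}, {"offset": [0, 0, 0], "spin": 0, "jaw": 0}])

```text
clock: 19.05
eef_pos: [617.9, -11.1, 325.7]
eef_rot: [3.142, -0.0, 3.111]
wrist_force: [-2.8, 0.2, 3.7]
finger_gap: 0.7
```

drive_tool(rows=[{"offset": [0, 0, 2], "spin": 0, "jaw": 0}, {"offset": [0, 0, 0], "spin": 0, "jaw": 0}])

```text
clock: 19.25
eef_pos: [618.0, -11.1, 324.2]
eef_rot: [-3.142, 0.0, 3.111]
wrist_force: [-2.8, 0.7, 3.7]
finger_gap: 0.2
```

drive_tool(rows=[{"offset": [0, 0, 2], "spin": 0, "jaw": 0}, {"offset": [0, 0, 0], "spin": 0, "jaw": 0}])

```text
clock: 19.45
eef_pos: [618.0, -11.1, 322.0]
eef_rot: [3.142, 0.0, 3.111]
wrist_force: [-1.8, -0.4, 3.9]
finger_gap: 0.4
```

drive_tool(rows=[{"offset": [0, 0, 1], "spin": 0, "jaw": 0}, {"offset": [0, 0, 0], "spin": 0, "jaw": 0}])

```text
clock: 19.65
eef_pos: [618.0, -11.1, 321.5]
eef_rot: [-3.142, 0.001, 3.111]
wrist_force: [-2.1, 0.9, 6.1]
finger_gap: 0.6
```

drive_tool(rows=[{"offset": [0, 0, 1], "spin": 0, "jaw": 0}, {"offset": [0, 0, 0], "spin": 0, "jaw": 0}])

```text
clock: 19.85
eef_pos: [618.0, -11.1, 321.4]
eef_rot: [-3.142, 0.002, 3.111]
wrist_force: [-5.1, -0.0, 12.6]
finger_gap: 0.4
```

drive_tool(rows=[{"offset": [0, 0, 0], "spin": 0, "jaw": 0}, {"offset": [0, 0, 0], "spin": 0, "jaw": 0}, {"offset": [0, 0, 0], "spin": 0, "jaw": 0}, {"offset": [0, 0, 0], "spin": 0, "jaw": 0}, {"offset": [0, 0, 0], "spin": 0, "jaw": 0}, {"offset": [0, 0, 0], "spin": 0, "jaw": 0}, {"offset": [0, 0, -8], "spin": 0, "jaw": 0}, {"offset": [0, 0, -15], "spin": 0, "jaw": 0}, {"offset": [0, 0, -15], "spin": 0, "jaw": 0}, {"offset": [0, 0, -30], "spin": 0, "jaw": 0}, {"offset": [40, 0, 0], "spin": 0, "jaw": 0}, {"offset": [40, 0, 0], "spin": 0, "jaw": 50}, {"offset": [40, 0, 0], "spin": 0, "jaw": 74}, {"offset": [10, 0, 0], "spin": 0, "jaw": 74}, {"offset": [0, 0, 0], "spin": 0, "jaw": 74}])

```text
clock: 21.35
eef_pos: [487.5, -7.1, 388.9]
eef_rot: [-3.142, 0.002, 3.111]
wrist_force: [-0.4, -0.1, -0.4]
finger_gap: 29.0
```

```bash
python3 d.py 559.5 -9.6 71; python3 - <<'E'
from h import *; import b
c={n:cam(n) for n in ["scene","top"]}
cv2.imwrite("pics/crop3.png",np.hstack([cv2.resize(c["scene"]["color"][150:280,200:330],(400,400),interpolation=3),cv2.resize(c["top"]["color"][190:290,240:340],(400,400),interpolation=3)]))
b.run(cams=c)
E
```

```text
clock 21.4 grasp [487.5  -7.1 310.9] rpy [-1.800e+02  1.000e-01  1.783e+02] spin -0.0 shift [-72.1  -0.3 239.9] F [-0.4 -0.1 -0.4] gap 29.0
top red 25 [257.3 173.8] ztop 93 mean [760.4  77.2] mid [760.5  77.9] ext [17. 13.]
top red 28 [242.  175.4] ztop 92 mean [755.5 124.5] mid [755.7 124.4] ext [17. 13.]
top red 30 [226.4 177.2] ztop 93 mean [749.9 172.6] mid [749.6 171.7] ext [16. 16.]
top yellow 103 [287.5 207. ] ztop 251 mean [616.3 -10.3] mid [616.5 -10.3] ext [28. 29.]
top blue 175 [336.9 198.6] ztop 45 mean [ 692.7 -174.8] mid [ 708.8 -189.1] ext [ 76. 125.]
top blue 111 [140.8 209.9] ztop 170 mean [634.5 400.6] mid [635.1 400.3] ext [30. 31.]
top blue 72 [287.1 213.9] ztop 183 mean [612.2 -10.3] mid [616.1 -11.6] ext [27. 42.]
top blue 165 [215.3 233.8] ztop 55 mean [580.4 209.4] mid [579.7 209.4] ext [41. 41.]
top green 68 [419.2 243.3] ztop 106 mean [ 532.6 -397.3] mid [ 533.4 -397.6] ext [23. 28.]
top orange 533 [239.9 183.9] ztop 48 mean [748.8 137.4] mid [754.1 137. ] ext [ 67. 163.]
top orange 131 [192.7 223.7] ztop 50 mean [617.5 289.5] mid [622.1 290.1] ext [42. 44.]
[... 1435 characters left out ...]
24.5 289.4] ext [44. 46.]
scene orange 331 [326.  219.9] ztop 54 mean [666.4 163.7] mid [666.3 165.3] ext [40. 45.]
scene orange 987 [349.3 244.7] ztop 49 mean [768.9 119.7] mid [763.7 137.8] ext [ 55. 170.]
scene plate 1273 ((553.8720703125, -10.437309265136719), (100.94970703125, 209.79251098632812), 89.89539337158203) z 12.5
scene tray 4526 ((515.1451416015625, -212.9558868408203), (137.47390747070312, 273.8172302246094), 86.8519515991211) z 6.2
scene rim 742 ((523.4990844726562, -226.06875610351562), (112.01541137695312, 254.74171447753906), 87.06376647949219) z 32.8
scene box 1395 ((535.79833984375, -399.95416259765625), (103.5214614868164, 91.03426361083984), 6.7807159423828125) z 55.5
```

View pics/crop3.png

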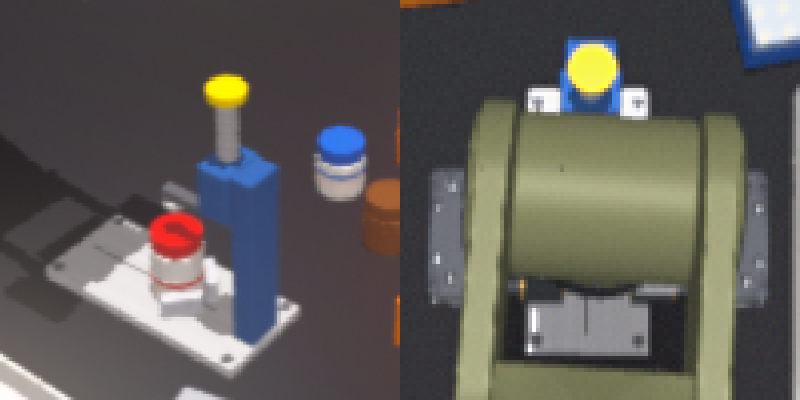

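drive_tool(rows=[{"offset": [0, 0, 40], "spin": 0, "jaw": 74}, {"offset": [0, 0, 45], "spin": 0, "jaw": 74}, {"offset": [0, 0, 45], "spin": 0, "jaw": 74}, {"offset": [0, 0, 45], "spin": 0, "jaw": 74}, {"offset": [0, 0, 40], "spin": 0, "jaw": 74}, {"offset": [0, 0, 23], "spin": 0, "jaw": 74}, {"offset": [0, 0, 0], "spin": 0, "jaw": 74}, {"offset": [0, 0, 0], "spin": 0, "jaw": 74}])

```text
clock: 22.25
eef_pos: [488.9, -7.2, 150.3]
eef_rot: [3.142, -0.0, 3.111]
wrist_force: [-0.3, -1.2, 0.6]
finger_gap: 74.3
```

```bash
python3 d.py 557 -9.6 72
```

```text
clock 22.2 grasp [488.9  -7.2  72.3] rpy [180.   -0.  178.3] spin -0.0 shift [-68.2  -0.4   0.3] F [-0.3 -1.2  0.6] gap 74.3
```

drive_tool(rows=[{"offset": [-20, 0, 0], "spin": 0, "jaw": 74}, {"offset": [-20, 0, 0], "spin": 0, "jaw": 74}, {"offset": [-15, -0.4, 0], "spin": 0, "jaw": 74}, {"offset": [-10, 0, 0], "spin": 0, "jaw": 74}, {"offset": [-4, 0, 0], "spin": 0, "jaw": 74}, {"offset": [0, 0, 0], "spin": 0, "jaw": 74}, {"offset": [0, 0, 0], "spin": 0, "jaw": 38}, {"offset": [0, 0, 0], "spin": 0, "jaw": 38}, {"offset": [0, 0, 0], "spin": 0, "jaw": 38}, {"offset": [0, 0, 0], "spin": 0, "jaw": 38}, {"offset": [0, 0, 0], "spin": 0, "jaw": 38}, {"offset": [0, 0, 0], "spin": 0, "jaw": 38}])

```text
clock: 23.45
eef_pos: [556.9, -9.5, 150.3]
eef_rot: [3.141, -0.0, 3.111]
wrist_force: [-2.9, 3.8, 4.8]
finger_gap: 45.4
```

```bash
python3 d.py 557 -9.6 72; python3 d.py 440 -6 72
```

```text
clock 23.4 grasp [556.9  -9.5  72.3] rpy [180.   -0.  178.3] spin -0.0 shift [-0.1 -0.1  0.3] F [-2.9  3.8  4.8] gap 45.4
clock 23.4 grasp [556.9  -9.5  72.3] rpy [180.   -0.  178.3] spin -0.0 shift [116.9  -0.    0.3] F [-2.9  3.8  4.8] gap 45.4
```

drive_tool(rows=[{"offset": [0, 0, -2], "spin": 0, "jaw": 38}, {"offset": [5, 0, -2], "spin": 0, "jaw": 38}, {"offset": [20, 0, 0], "spin": 0, "jaw": 38}, {"offset": [35, 0, 0], "spin": 0, "jaw": 38}, {"offset": [35, 0, 0], "spin": 0, "jaw": 38}, {"offset": [20, -10, -15], "spin": 0, "jaw": 38}, {"offset": [0, -20, -20], "spin": 0, "jaw": 38}, {"offset": [0, -30, -20], "spin": 0, "jaw": 38}, {"offset": [0, -40, 0], "spin": 0, "jaw": 38}, {"offset": [0, -40, 0], "spin": 0, "jaw": 38}, {"offset": [-20, -35, 0], "spin": 0, "jaw": 38}, {"offset": [-30, -30, 0], "spin": 0, "jaw": 38}, {"offset": [-30, -15, 0], "spin": 0, "jaw": 38}, {"offset": [-30, 0, 0], "spin": 0, "jaw": 38}, {"offset": [-20, 0, 0], "spin": 0, "jaw": 38}, {"offset": [0, 0, 0], "spin": 0, "jaw": 38}, {"offset": [0, 0, 0], "spin": 0, "jaw": 38}])

```text
clock: 25.15
eef_pos: [564.9, -229.9, 208.7]
eef_rot: [3.141, -0.001, 3.112]
wrist_force: [-0.8, -0.1, -1.1]
finger_gap: 45.3
```

```bash
python3 d.py 580 -229 65; python3 - <<'E'
from h import *; import b
c={n:cam(n) for n in ["scene","top"]}
cv2.imwrite("pics/crop4.png",np.hstack([cv2.resize(c["scene"]["color"][170:330,120:340],(800,582),interpolation=3)]))
E
```

```text
clock 25.1 grasp [ 564.9 -229.9  130.7] rpy [ 1.800e+02 -1.000e-01  1.783e+02] spin -0.0 shift [-15.1   1.4  65.7] F [-0.8 -0.1 -1.1] gap 45.3
```

View pics/crop4.png

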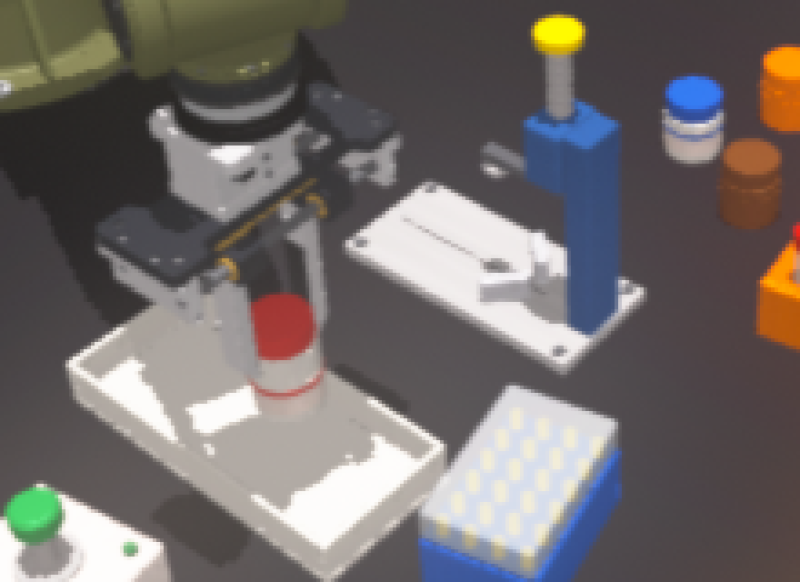

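drive_tool(rows=[{"offset": [-15, 1.4, 0], "spin": 0, "jaw": 38}, {"offset": [0, 0, 25], "spin": 0, "jaw": 38}, {"offset": [0, 0, 20], "spin": 0, "jaw": 38}, {"offset": [0, 0, 12], "spin": 0, "jaw": 38}, {"offset": [0, 0, 5], "spin": 0, "jaw": 38}, {"offset": [0, 0, 2], "spin": 0, "jaw": 38}, {"offset": [0, 0, 0], "spin": 0, "jaw": 38}, {"offset": [0, 0, 0], "spin": 0, "jaw": 38}])

```text
clock: 26.05
eef_pos: [580.6, -229.2, 146.1]
eef_rot: [-3.141, 0.001, 3.111]
wrist_force: [0.3, -0.7, -1.4]
finger_gap: 45.3
```

```bash
python3 d.py 580 -229 65
```

```text
clock 26.1 grasp [ 580.6 -229.2   68.1] rpy [-1.800e+02  1.000e-01  1.783e+02] spin -0.0 shift [0.6 0.2 3.1] F [ 0.3 -0.7 -1.4] gap 45.3
```

drive_tool(rows=[{"offset": [0, 0, 2], "spin": 0, "jaw": 38}, {"offset": [0, 0, 1.5], "spin": 0, "jaw": 38}, {"offset": [0, 0, 0], "spin": 0, "jaw": 38}, {"offset": [0, 0, 0], "spin": 0, "jaw": 38}])

```text
clock: 26.45
eef_pos: [580.6, -229.1, 142.3]
eef_rot: [-3.141, 0.001, 3.112]
wrist_force: [-1.4, 0.9, 6.0]
finger_gap: 45.3
```

drive_tool(rows=[{"offset": [0, 0, 0], "spin": 0, "jaw": 55}, {"offset": [0, 0, 0], "spin": 0, "jaw": 72}, {"offset": [0, 0, 0], "spin": 0, "jaw": 74}, {"offset": [0, 0, -20], "spin": 0, "jaw": 74}, {"offset": [0, 0, -40], "spin": 0, "jaw": 74}, {"offset": [10, 0, -40], "spin": 0, "jaw": 74}, {"offset": [32, 20, 0], "spin": 0, "jaw": 74}, {"offset": [32, 20, 0], "spin": 0, "jaw": 74}, {"offset": [32, 20, 0], "spin": 0, "jaw": 74}, {"offset": [30, 20, 0], "spin": 0, "jaw": 74}, {"offset": [0, 40, 0], "spin": 0, "jaw": 74}, {"offset": [0, 40, 0], "spin": 0, "jaw": 74}, {"offset": [0, 40, 0], "spin": 0, "jaw": 74}, {"offset": [0, 40, 0], "spin": 0, "jaw": 74}, {"offset": [0, 40, 0], "spin": 0, "jaw": 74}, {"offset": [0, 40, 0], "spin": 0, "jaw": 74}, {"offset": [-20, 40, 0], "spin": 0, "jaw": 74}, {"offset": [-20, 30, 0], "spin": 0, "jaw": 74}, {"offset": [0, 0, 0], "spin": 0, "jaw": 74}, {"offset": [0, 0, 0], "spin": 0, "jaw": 74}])

```text
clock: 28.45
eef_pos: [496.0, 163.9, 241.1]
eef_rot: [-3.141, -0.001, 3.113]
wrist_force: [-0.0, -1.1, -1.7]
finger_gap: 74.0
```

```bash
python3 - <<'E' | grep -E "(red|blue|orange) "
from h import *; import b
b.run(cams={n:cam(n) for n in ["scene","top"]})
E
python3 d.py 582.3 209 46
```

```text
top red 26 [257.3 174. ] ztop 93 mean [760.1  77.1] mid [760.7  77.9] ext [17. 13.]
top red 29 [242.  175.3] ztop 92 mean [755.5 124.3] mid [755.8 124.3] ext [17. 13.]
top red 31 [226.5 177.2] ztop 94 mean [750.9 171.9] mid [752.  171.5] ext [13. 15.]
top red 142 [358.5 229.8] ztop 75 mean [ 581.7 -228.1] mid [ 581.  -228.3] ext [37. 41.]
top blue 176 [337.3 198.7] ztop 47 mean [ 693.  -175.6] mid [ 709.9 -189. ] ext [ 74. 124.]
top blue 112 [140.8 209.8] ztop 170 mean [634.6 401.3] mid [634.9 400.9] ext [30. 30.]
top blue 79 [287.  214.3] ztop 183 mean [611.1  -9. ] mid [615.2 -11.5] ext [28. 42.]
top orange 668 [240.4 184. ] ztop 48 mean [746.5 134.2] mid [753.9 136.8] ext [ 67. 163.]
top orange 226 [191.3 222.6] ztop 53 mean [622. 291.] mid [622.  290.8] ext [42. 41.]
scene red 39 [357.3 213.1] ztop 93 mean [755.2 171.6] mid [754.1 171.9] ext [18. 17.]
scene red 46 [349.7 223.3] ztop 93 mean [759.  124.4] mid [758.9 125.3] ext [19. 19.]
scene red 61 [341.7 234.8] ztop 93 mean [764.3  76.2] mid [764.9  77.9] ext [20. 21.]
scene red 244 [204.9 282.6] ztop 75 mean [ 588.  -230.7] mid [ 587.5 -230.3] ext [42. 44.]
scene blue 78 [362.6 139.8] ztop 172 mean [639.6 399.1] mid [638.6 400.2] ext [31. 34.]
scene blue 153 [310.5 196.4] ztop 56 mean [585.7 207.7] mid [584.2 208.1] ext [43. 45.]
scene blue 194 [277.5 205.3] ztop 183 mean [637.4 -15.4] mid [631.9 -11.8] ext [53. 45.]
scene blue 759 [263.2 325.4] ztop 44 mean [ 749.3 -221.3] mid [ 737.6 -194. ] ext [ 72. 127.]
scene orange 353 [336.8 193.9] ztop 54 mean [626.3 287.4] mid [624.6 289.3] ext [45. 46.]
scene orange 331 [326.  219.9] ztop 54 mean [666.  164.4] mid [665.  167.4] ext [40. 45.]
scene orange 984 [349.3 244.7] ztop 49 mean [768.9 119. ] mid [764.1 137.1] ext [ 56. 166.]
clock 28.6 grasp [495.8 163.  163.5] rpy [-180.    -0.   178.2] spin -0.1 shift [-85.1  48.6 117.5] F [-0.5 -0.3  0.1] gap 74.2
```

drive_tool(rows=[{"offset": [-30, 17, 0], "spin": 0, "jaw": 70}, {"offset": [-30, 17, 0], "spin": 0, "jaw": 70}, {"offset": [-25, 14.5, 0], "spin": 0, "jaw": 70}, {"offset": [0, 0, 30], "spin": 0, "jaw": 70}, {"offset": [0, 0, 35], "spin": 0, "jaw": 70}, {"offset": [0, 0, 30], "spin": 0, "jaw": 70}, {"offset": [0, 0, 20], "spin": 0, "jaw": 70}, {"offset": [0, 0, 0], "spin": 0, "jaw": 70}])

```text
clock: 29.35
eef_pos: [581.5, 208.2, 124.2]
eef_rot: [-3.14, -0.004, 3.11]
wrist_force: [-0.3, 0.2, 0.2]
finger_gap: 70.0
```

```bash
python3 d.py 582.3 209 46
```

```text
clock 29.4 grasp [581.5 208.2  46.2] rpy [-179.9   -0.3  178.2] spin -0.1 shift [-0.8  0.8  0.2] F [-0.3  0.2  0.2] gap 70.0
```

Close, lift 50, and carry to the gauge front.

drive_tool(rows=[{"offset": [0, 0, 0], "spin": 0, "jaw": 38}, {"offset": [0, 0, 0], "spin": 0, "jaw": 38}, {"offset": [0, 0, 0], "spin": 0, "jaw": 38}, {"offset": [0, 0, 0], "spin": 0, "jaw": 38}, {"offset": [0, 0, 0], "spin": 0, "jaw": 38}, {"offset": [0, 0, 0], "spin": 0, "jaw": 38}, {"offset": [0, 0, -10], "spin": 0, "jaw": 38}, {"offset": [0, 0, -20], "spin": 0, "jaw": 38}, {"offset": [0, 0, -20], "spin": 0, "jaw": 38}, {"offset": [20, 0, 0], "spin": 0, "jaw": 38}, {"offset": [30, -10, 0], "spin": 0, "jaw": 38}, {"offset": [30, -30, 0], "spin": 0, "jaw": 38}, {"offset": [20, -35, 0], "spin": 0, "jaw": 38}, {"offset": [0, -40, 0], "spin": 0, "jaw": 38}, {"offset": [0, -40, 0], "spin": 0, "jaw": 38}, {"offset": [0, -30, 0], "spin": 0, "jaw": 38}, {"offset": [0, -20, 0], "spin": 0, "jaw": 38}, {"offset": [0, 0, 0], "spin": 0, "jaw": 38}, {"offset": [0, 0, 0], "spin": 0, "jaw": 38}])

```text
clock: 31.25
eef_pos: [476.5, 7.9, 177.1]
eef_rot: [3.141, 0.0, 3.111]
wrist_force: [0.2, -0.7, -1.2]
finger_gap: 44.7
```

```bash
python3 d.py 500 -7.9 58; python3 - <<'E'
from h import *; import b
c={n:cam(n) for n in ["scene"]}
cv2.imwrite("pics/crop5.png",np.hstack([cv2.resize(c["scene"]["color"][140:300,160:380],(800,582),interpolation=3)]))
E
```

```text
clock 31.2 grasp [476.5   7.9  99.1] rpy [180.    0.  178.2] spin -0.1 shift [-24.  -15.1  41.1] F [ 0.2 -0.7 -1.2] gap 44.7
```

View pics/crop5.png

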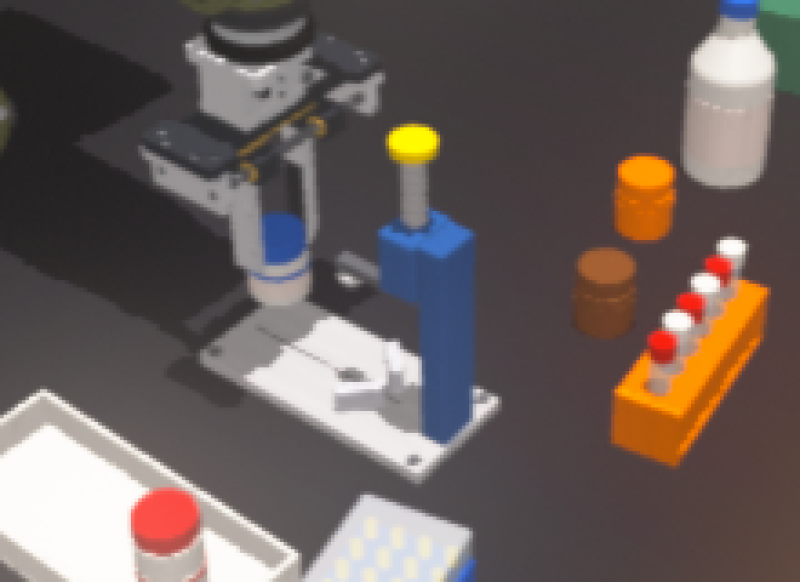

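drive_tool(rows=[{"offset": [-12, -8, 0], "spin": 0, "jaw": 38}, {"offset": [-12, -7, 0], "spin": 0, "jaw": 38}, {"offset": [0, 0, 15], "spin": 0, "jaw": 38}, {"offset": [0, 0, 12], "spin": 0, "jaw": 38}, {"offset": [0, 0, 7], "spin": 0, "jaw": 38}, {"offset": [0, 0, 4], "spin": 0, "jaw": 38}, {"offset": [0, 0, 0], "spin": 0, "jaw": 38}, {"offset": [0, 0, 0], "spin": 0, "jaw": 38}])

```text
clock: 32.1
eef_pos: [500.2, -7.5, 139.2]
eef_rot: [3.141, 0.001, 3.112]
wrist_force: [-0.3, 1.9, 4.0]
finger_gap: 44.8
```

drive_tool(rows=[{"offset": [0, 0, 1.5], "spin": 0, "jaw": 38}, {"offset": [0, 0, 1], "spin": 0, "jaw": 38}, {"offset": [0, 0, 0], "spin": 0, "jaw": 38}])

```text
clock: 32.4
eef_pos: [500.8, -7.7, 138.9]
eef_rot: [3.142, 0.003, 3.112]
wrist_force: [-10.4, 2.8, 33.6]
finger_gap: 45.0
```

```bash
python3 d.py 557.5 -9.5 58
```

```text
clock 32.4 grasp [500.8  -7.7  60.9] rpy [180.    0.2 178.3] spin -0.0 shift [-56.7  -0.2   2.9] F [-10.4   2.8  33.6] gap 45.0
```

drive_tool(rows=[{"offset": [0, 0, -2], "spin": 0, "jaw": 38}, {"offset": [0, 0, -0.5], "spin": 0, "jaw": 38}, {"offset": [0, 0, 0], "spin": 0, "jaw": 38}])

```text
clock: 32.7
eef_pos: [500.2, -7.8, 139.0]
eef_rot: [3.142, 0.001, 3.112]
wrist_force: [-1.7, 1.5, 9.1]
finger_gap: 45.1
```

```bash
python3 d.py 557.5 -9.5 58
```

```text
clock 32.7 grasp [500.2  -7.8  61. ] rpy [180.    0.  178.3] spin -0.0 shift [-57.3   0.    3. ] F [-1.7  1.5  9.1] gap 45.1
```

Light contact with the plate; slide in along x.

drive_tool(rows=[{"offset": [0, 0, -0.7], "spin": 0, "jaw": 38}, {"offset": [-15, 0, 0], "spin": 0, "jaw": 38}, {"offset": [-15, 0, 0], "spin": 0, "jaw": 38}, {"offset": [-12, 0, 0], "spin": 0, "jaw": 38}, {"offset": [-8, 0, 0], "spin": 0, "jaw": 38}, {"offset": [-3, 0, 0], "spin": 0, "jaw": 38}, {"offset": [0, 0, 0], "spin": 0, "jaw": 38}, {"offset": [0, 0, 0], "spin": 0, "jaw": 38}])

```text
clock: 33.5
eef_pos: [552.6, -9.6, 139.1]
eef_rot: [-3.142, -0.0, 3.111]
wrist_force: [-0.4, 0.1, -1.2]
finger_gap: 44.9
```

```bash
python3 d.py 557.5 -9.5 58
```

```text
clock 33.5 grasp [552.6  -9.6  61.1] rpy [-180.    -0.   178.3] spin -0.0 shift [-4.9  0.2  3.1] F [-0.4  0.1 -1.2] gap 44.9
```

drive_tool(rows=[{"offset": [-4, 0, 0.6], "spin": 0, "jaw": 38}, {"offset": [0, 0, 0], "spin": 0, "jaw": 38}, {"offset": [0, 0, 0], "spin": 0, "jaw": 55}, {"offset": [0, 0, 0], "spin": 0, "jaw": 72}, {"offset": [0, 0, 0], "spin": 0, "jaw": 74}, {"offset": [15, 0, 0], "spin": 0, "jaw": 74}, {"offset": [30, 0, 0], "spin": 0, "jaw": 74}, {"offset": [30, 0, 0], "spin": 0, "jaw": 74}, {"offset": [0, 0, 8], "spin": 0, "jaw": 0}, {"offset": [0, 0, 0.5], "spin": 0, "jaw": 0}, {"offset": [0, 0, 0], "spin": 0, "jaw": 0}, {"offset": [0, 0, 0], "spin": 0, "jaw": 0}, {"offset": [0, 0, 0], "spin": 0, "jaw": 0}, {"offset": [0, 0, 0], "spin": 0, "jaw": 0}, {"offset": [-25, 0, 0], "spin": 0, "jaw": 0}, {"offset": [-12, 0, 0], "spin": 0, "jaw": 0}, {"offset": [0, 0, 0], "spin": 0, "jaw": 0}, {"offset": [0, 0, 0], "spin": 0, "jaw": 0}])

```text
clock: 35.3
eef_pos: [518.5, -8.5, 130.0]
eef_rot: [3.142, -0.001, 3.112]
wrist_force: [-0.4, 0.1, 0.2]
finger_gap: 0.8
```

```bash
python3 d.py 529 -8.5 52
```

```text
clock 35.3 grasp [518.5  -8.5  52. ] rpy [180.   -0.  178.3] spin -0.0 shift [-10.5   0.3  -0. ] F [-0.4  0.1  0.2] gap 0.8
```

drive_tool(rows=[{"offset": [-5, 0, 0], "spin": 0, "jaw": 0}, {"offset": [-3, 0, 0], "spin": 0, "jaw": 0}, {"offset": [-2, 0, 0], "spin": 0, "jaw": 0}, {"offset": [0, 0, 0], "spin": 0, "jaw": 0}, {"offset": [0, 0, 0], "spin": 0, "jaw": 0}])

```text
clock: 35.8
eef_pos: [528.2, -8.6, 130.1]
eef_rot: [3.141, -0.003, 3.112]
wrist_force: [-7.2, 2.2, 4.7]
finger_gap: 0.5
```

```bash
python3 d.py 529 -8.5 52
```

```text
clock 35.8 grasp [528.2  -8.6  52.1] rpy [ 1.800e+02 -1.000e-01  1.783e+02] spin -0.0 shift [-0.8  0.1  0.1] F [-7.2  2.2  4.7] gap 0.5
```

drive_tool(rows=[{"offset": [2, 0, 0], "spin": 0, "jaw": 0}, {"offset": [20, 0, 0], "spin": 0, "jaw": 0}, {"offset": [28, 0, 0], "spin": 0, "jaw": 0}, {"offset": [0, 0, -45], "spin": 0, "jaw": 0}, {"offset": [0, 0, -45], "spin": 0, "jaw": 0}, {"offset": [0, 0, -45], "spin": 0, "jaw": 0}, {"offset": [0, 0, -45], "spin": 0, "jaw": 0}, {"offset": [0, 0, -45], "spin": 0, "jaw": 0}, {"offset": [-10, 0, -20], "spin": 0, "jaw": 0}, {"offset": [-40, 0, 0], "spin": 0, "jaw": 0}, {"offset": [-40, 0, 0], "spin": 0, "jaw": 0}, {"offset": [-40, 0, 0], "spin": 0, "jaw": 0}, {"offset": [-9.5, 0, 0], "spin": 0, "jaw": 0}, {"offset": [0, 0, 0], "spin": 0, "jaw": 0}, {"offset": [0, 0, 0], "spin": 0, "jaw": 0}])

```text
clock: 37.3
eef_pos: [618.1, -11.6, 375.2]
eef_rot: [-3.142, -0.0, 3.111]
wrist_force: [-0.5, 0.1, 0.3]
finger_gap: 0.4
```

```bash
python3 d.py 618 -11.4 269; python3 - <<'E'
from h import *
c=cam("scene")
cv2.imwrite("pics/crop6.png",cv2.resize(c["color"][150:280,200:350],(690,598),interpolation=3))
E
```

```text
clock 37.3 grasp [618.1 -11.6 297.2] rpy [-180.    -0.   178.3] spin -0.0 shift [ 0.1  0.2 28.2] F [-0.5  0.1  0.3] gap 0.4
```

View pics/crop6.png

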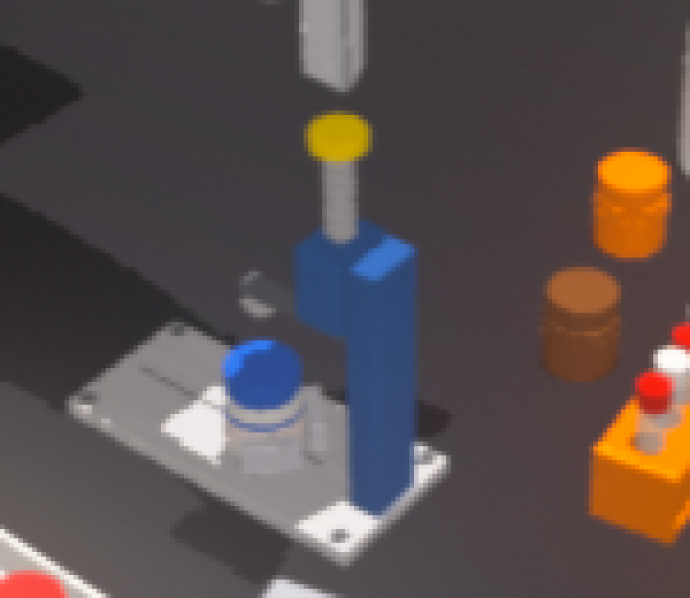

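Blue jar is upright in the V (crop 262,405). Press: 375 → 307, then creep.

drive_tool(rows=[{"offset": [0, 0, 12], "spin": 0, "jaw": 0}, {"offset": [0, 0, 12], "spin": 0, "jaw": 0}, {"offset": [0, 0, 5], "spin": 0, "jaw": 0}, {"offset": [0, 0, 8], "spin": 0, "jaw": 0}, {"offset": [0, 0, 8], "spin": 0, "jaw": 0}, {"offset": [0, 0, 8], "spin": 0, "jaw": 0}, {"offset": [0, 0, 8], "spin": 0, "jaw": 0}, {"offset": [0, 0, 5], "spin": 0, "jaw": 0}, {"offset": [0, 0, 0], "spin": 0, "jaw": 0}, {"offset": [0, 0, 0], "spin": 0, "jaw": 0}])

```text
clock: 38.35
eef_pos: [618.4, -11.6, 309.4]
eef_rot: [-3.142, -0.0, 3.111]
wrist_force: [-4.5, 0.9, 5.2]
finger_gap: 0.1
```

drive_tool(rows=[{"offset": [0, 0, 2], "spin": 0, "jaw": 0}, {"offset": [0, 0, 0], "spin": 0, "jaw": 0}])

```text
clock: 38.55
eef_pos: [618.5, -11.6, 307.5]
eef_rot: [-3.142, 0.0, 3.111]
wrist_force: [-3.7, -0.3, 4.9]
finger_gap: 0.3
```

drive_tool(rows=[{"offset": [0, 0, 1], "spin": 0, "jaw": 0}, {"offset": [0, 0, 0], "spin": 0, "jaw": 0}])

```text
clock: 38.75
eef_pos: [618.5, -11.6, 306.6]
eef_rot: [3.142, 0.001, 3.111]
wrist_force: [-4.3, -0.0, 4.9]
finger_gap: 0.4
```

drive_tool(rows=[{"offset": [0, 0, 1], "spin": 0, "jaw": 0}, {"offset": [0, 0, 0], "spin": 0, "jaw": 0}])

```text
clock: 38.95
eef_pos: [618.5, -11.6, 305.6]
eef_rot: [-3.142, 0.0, 3.112]
wrist_force: [-3.8, -0.2, 5.6]
finger_gap: 0.7
```

drive_tool(rows=[{"offset": [0, 0, 1], "spin": 0, "jaw": 0}, {"offset": [0, 0, 0], "spin": 0, "jaw": 0}])

```text
clock: 39.15
eef_pos: [618.5, -11.6, 305.5]
eef_rot: [-3.141, 0.001, 3.111]
wrist_force: [-5.1, 0.2, 10.3]
finger_gap: 0.2
```

Contact at 305.5 as predicted (42 mm). Hold, release, go back in front.

drive_tool(rows=[{"offset": [0, 0, 0], "spin": 0, "jaw": 0}, {"offset": [0, 0, 0], "spin": 0, "jaw": 0}, {"offset": [0, 0, 0], "spin": 0, "jaw": 0}, {"offset": [0, 0, 0], "spin": 0, "jaw": 0}, {"offset": [0, 0, 0], "spin": 0, "jaw": 0}, {"offset": [0, 0, 0], "spin": 0, "jaw": 0}, {"offset": [0, 0, -10], "spin": 0, "jaw": 0}, {"offset": [0, 0, -15], "spin": 0, "jaw": 0}, {"offset": [0, 0, -20], "spin": 0, "jaw": 0}, {"offset": [0, 0, -30], "spin": 0, "jaw": 0}, {"offset": [40, 0, 0], "spin": 0, "jaw": 0}, {"offset": [40, 0, 0], "spin": 0, "jaw": 74}, {"offset": [40, 0, 0], "spin": 0, "jaw": 74}, {"offset": [10, 0, 0], "spin": 0, "jaw": 74}, {"offset": [0, 0, 40], "spin": 0, "jaw": 74}, {"offset": [0, 0, 40], "spin": 0, "jaw": 74}, {"offset": [0, 0, 40], "spin": 0, "jaw": 74}, {"offset": [0, 0, 40], "spin": 0, "jaw": 74}, {"offset": [0, 0, 0], "spin": 0, "jaw": 74}, {"offset": [0, 0, 0], "spin": 0, "jaw": 74}])

```text
clock: 41.15
eef_pos: [489.2, -7.7, 220.3]
eef_rot: [-3.142, 0.0, 3.111]
wrist_force: [0.5, 0.2, -0.6]
finger_gap: 69.0
```

```bash
python3 d.py 557 -9.6 60; python3 - <<'E' | grep -E "scene (yellow|red|blue)"
from h import *; import b
b.run(cams={n:cam(n) for n in ["scene","top"]})
E
```

```text
clock 41.1 grasp [489.2  -7.7 142.3] rpy [-180.     0.   178.3] spin -0.0 shift [-67.8   0.2  82.3] F [ 0.5  0.2 -0.6] gap 69.0
scene red 39 [357.3 213.1] ztop 93 mean [754.8 172. ] mid [753.8 171.8] ext [19. 20.]
scene red 46 [349.7 223.3] ztop 94 mean [759.2 124. ] mid [758.1 123.2] ext [21. 19.]
scene red 61 [341.7 234.8] ztop 93 mean [764.6  76.2] mid [764.4  78.5] ext [19. 22.]
scene red 248 [202.2 293.6] ztop 75 mean [ 606.4 -258.8] mid [ 605.9 -258.1] ext [41. 42.]
scene yellow 130 [273.  179.1] ztop 251 mean [622.  -13.5] mid [621.5 -12. ] ext [31. 34.]
scene blue 79 [362.6 139.8] ztop 171 mean [638.7 398.5] mid [638.8 401.6] ext [30. 37.]
scene blue 367 [277.3 209.2] ztop 183 mean [637.  -16.6] mid [631.9 -12.2] ext [53. 48.]
scene blue 192 [256.7 230.4] ztop 67 mean [563.1 -11.5] mid [562.8 -10.7] ext [46. 44.]
scene blue 741 [263.8 325.4] ztop 44 mean [ 750.1 -220.1] mid [ 737.  -193.9] ext [ 72. 127.]
```

drive_tool(rows=[{"offset": [0, 0, 40], "spin": 0, "jaw": 74}, {"offset": [0, 0, 40], "spin": 0, "jaw": 74}, {"offset": [0, 0, 0], "spin": 0, "jaw": 74}, {"offset": [-20, 0, 0], "spin": 0, "jaw": 74}, {"offset": [-20, 0, 0], "spin": 0, "jaw": 74}, {"offset": [-15, 0, 0], "spin": 0, "jaw": 74}, {"offset": [-10, 0, 0], "spin": 0, "jaw": 74}, {"offset": [-3, 0, 0], "spin": 0, "jaw": 74}, {"offset": [0, 0, 0], "spin": 0, "jaw": 74}, {"offset": [0, 0, 0], "spin": 0, "jaw": 38}, {"offset": [0, 0, 0], "spin": 0, "jaw": 38}, {"offset": [0, 0, 0], "spin": 0, "jaw": 38}, {"offset": [0, 0, 0], "spin": 0, "jaw": 38}, {"offset": [0, 0, 0], "spin": 0, "jaw": 38}, {"offset": [0, 0, 0], "spin": 0, "jaw": 38}])

```text
clock: 42.75
eef_pos: [556.3, -9.5, 139.3]
eef_rot: [3.141, -0.001, 3.112]
wrist_force: [-2.9, 3.0, 3.9]
finger_gap: 45.3
```

```bash
python3 d.py 557 -9.6 60
```

```text
clock 42.8 grasp [556.3  -9.5  61.3] rpy [180.   -0.  178.3] spin -0.0 shift [-0.7 -0.   1.3] F [-2.9  3.   3.9] gap 45.3
```

drive_tool(rows=[{"offset": [0, 0, -2], "spin": 0, "jaw": 38}, {"offset": [5, 0, -2], "spin": 0, "jaw": 38}, {"offset": [20, 0, 0], "spin": 0, "jaw": 38}, {"offset": [35, 0, 0], "spin": 0, "jaw": 38}, {"offset": [35, 0, 0], "spin": 0, "jaw": 38}, {"offset": [15, -10, -15], "spin": 0, "jaw": 38}, {"offset": [0, -20, -20], "spin": 0, "jaw": 38}, {"offset": [0, -30, -20], "spin": 0, "jaw": 38}, {"offset": [0, -40, 0], "spin": 0, "jaw": 38}, {"offset": [0, -40, 0], "spin": 0, "jaw": 38}, {"offset": [-5, -35, 0], "spin": 0, "jaw": 38}, {"offset": [-5, -25, 0], "spin": 0, "jaw": 38}, {"offset": [-5, -12, 0], "spin": 0, "jaw": 38}, {"offset": [0, 0, 0], "spin": 0, "jaw": 38}, {"offset": [0, 0, 0], "spin": 0, "jaw": 38}])

```text
clock: 44.25
eef_pos: [455.0, -217.9, 198.1]
eef_rot: [3.141, -0.0, 3.112]
wrist_force: [-0.1, -0.0, -0.7]
finger_gap: 45.2
```

```bash
python3 d.py 460 -222.5 54; python3 - <<'E'
from h import *; import b
c={n:cam(n) for n in ["scene","top"]}
cv2.imwrite("pics/crop7.png",np.hstack([cv2.resize(c["scene"]["color"][210:340,120:270],(400,347),interpolation=3),cv2.resize(c["top"]["color"][190:320,300:450],(400,347),interpolation=3)]))
E
```

```text
clock 44.2 grasp [ 455.  -217.9  120.1] rpy [180.   -0.  178.3] spin -0.0 shift [-5.1 -4.5 66.1] F [-0.1 -0.  -0.7] gap 45.2
```

View pics/crop7.png

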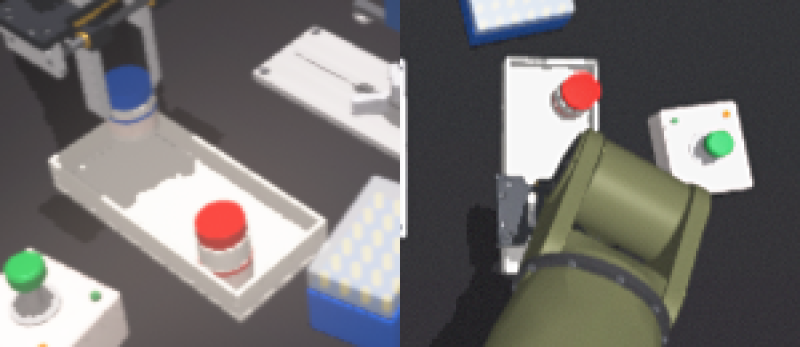

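drive_tool(rows=[{"offset": [-5, -4.5, 0], "spin": 0, "jaw": 38}, {"offset": [0, 0, 25], "spin": 0, "jaw": 38}, {"offset": [0, 0, 20], "spin": 0, "jaw": 38}, {"offset": [0, 0, 12], "spin": 0, "jaw": 38}, {"offset": [0, 0, 5], "spin": 0, "jaw": 38}, {"offset": [0, 0, 2], "spin": 0, "jaw": 38}, {"offset": [0, 0, 0], "spin": 0, "jaw": 38}, {"offset": [0, 0, 0], "spin": 0, "jaw": 38}])

```text
clock: 45.15
eef_pos: [460.3, -223.5, 135.0]
eef_rot: [-3.141, 0.001, 3.112]
wrist_force: [0.4, 0.3, -1.9]
finger_gap: 45.2
```

drive_tool(rows=[{"offset": [0, 0, 1], "spin": 0, "jaw": 38}, {"offset": [0, 0, 0], "spin": 0, "jaw": 38}, {"offset": [0, 0, 0], "spin": 0, "jaw": 38}])

```text
clock: 45.45
eef_pos: [460.0, -223.5, 133.4]
eef_rot: [-3.141, 0.0, 3.111]
wrist_force: [0.3, 0.5, -1.7]
finger_gap: 45.0
```

drive_tool(rows=[{"offset": [0, 0, 1], "spin": 0, "jaw": 38}, {"offset": [0, 0, 0], "spin": 0, "jaw": 38}, {"offset": [0, 0, 1], "spin": 0, "jaw": 38}, {"offset": [0, 0, 0], "spin": 0, "jaw": 38}])

```text
clock: 45.85
eef_pos: [460.0, -223.4, 131.3]
eef_rot: [-3.142, 0.0, 3.111]
wrist_force: [-0.5, 1.0, 0.3]
finger_gap: 44.8
```

drive_tool(rows=[{"offset": [0, 0, 0.5], "spin": 0, "jaw": 38}, {"offset": [0, 0, 0], "spin": 0, "jaw": 50}, {"offset": [0, 0, 0], "spin": 0, "jaw": 70}, {"offset": [0, 0, 0], "spin": 0, "jaw": 74}, {"offset": [0, 0, -20], "spin": 0, "jaw": 74}, {"offset": [0, 0, -40], "spin": 0, "jaw": 74}, {"offset": [0, 0, -40], "spin": 0, "jaw": 74}, {"offset": [-20, -40, 0], "spin": 0, "jaw": 0}, {"offset": [-20, -40, 0], "spin": 0, "jaw": 0}, {"offset": [-20, -40, 0], "spin": 0, "jaw": 0}, {"offset": [-10, -40, 0], "spin": 0, "jaw": 0}, {"offset": [0, 0, 0], "spin": 0, "jaw": 0}, {"offset": [0, 0, 0], "spin": 0, "jaw": 0}, {"offset": [0, 0, 0], "spin": 0, "jaw": 0}])

```text
clock: 47.25
eef_pos: [525.1, -384.7, 230.7]
eef_rot: [3.141, -0.0, 3.112]
wrist_force: [-0.5, 1.0, -0.1]
finger_gap: 21.8
```

```bash
python3 d.py 535.5 -399.3 124; python3 - <<'E' | grep -E "(green|red|blue) "
from h import *; import b
b.run(cams={n:cam(n) for n in ["scene","top"]})
E
```

```text
clock 47.2 grasp [ 525.1 -384.7  152.7] rpy [180.   -0.  178.3] spin 0.0 shift [-10.9 -14.3  28.7] F [-0.5  1.  -0.1] gap 21.8
top red 25 [257.3 173.8] ztop 93 mean [760.   76.8] mid [761.4  77.8] ext [17. 12.]
top red 28 [242.  175.4] ztop 93 mean [755.1 124.8] mid [755.1 124. ] ext [17. 13.]
top red 31 [226.5 177.2] ztop 91 mean [750.6 172.3] mid [750.7 172.3] ext [16. 16.]
top red 155 [367.7 223.7] ztop 75 mean [ 599.5 -256.5] mid [ 600.1 -256.3] ext [41. 42.]
top blue 173 [337.3 198.6] ztop 46 mean [ 690.7 -173.8] mid [ 708.7 -189.1] ext [ 75. 124.]
top blue 113 [140.8 209.9] ztop 170 mean [634.6 401.2] mid [634.8 400.8] ext [30. 30.]
top blue 85 [287.  214.6] ztop 182 mean [610.5  -9.4] mid [615.1 -11.6] ext [29. 42.]
top blue 144 [358.2 270. ] ztop 59 mean [ 461.7 -222.2] mid [ 461.8 -223.2] ext [36. 40.]
scene red 39 [357.3 213.1] ztop 93 mean [754.6 172.4] mid [753.9 172.5] ext [20. 17.]
scene red 46 [349.7 223.3] ztop 94 mean [759.2 123.7] mid [759.3 126. ] ext [18. 22.]
scene red 61 [341.7 234.8] ztop 93 mean [764.9  75.8] mid [765.2  75.7] ext [20. 21.]
scene red 249 [202.2 293.6] ztop 75 mean [ 606.2 -258.6] mid [ 605.1 -258.4] ext [40. 41.]
scene blue 78 [362.7 139.8] ztop 171 mean [638.4 399.1] mid [638.8 400.7] ext [31. 37.]
scene blue 186 [277.7 205.2] ztop 183 mean [636.9 -15.8] mid [633.1 -11.4] ext [50. 45.]
scene blue 169 [170.3 263.6] ztop 60 mean [ 467.4 -225.6] mid [ 466.2 -225.7] ext [42. 41.]
scene blue 747 [263.5 325.4] ztop 44 mean [ 749.  -223.5] mid [ 736.8 -193.3] ext [ 73. 128.]
```

drive_tool(rows=[{"offset": [-10.5, -14, 0], "spin": 0, "jaw": 0}, {"offset": [0, 0, 12], "spin": 0, "jaw": 0}, {"offset": [0, 0, 12], "spin": 0, "jaw": 0}, {"offset": [0, 0, 5], "spin": 0, "jaw": 0}, {"offset": [0, 0, 5], "spin": 0, "jaw": 0}, {"offset": [0, 0, 5], "spin": 0, "jaw": 0}, {"offset": [0, 0, 3], "spin": 0, "jaw": 0}, {"offset": [0, 0, 1], "spin": 0, "jaw": 0}, {"offset": [0, 0, 0], "spin": 0, "jaw": 0}, {"offset": [0, 0, 0], "spin": 0, "jaw": 0}])

```text
clock: 48.35
eef_pos: [535.2, -399.7, 188.5]
eef_rot: [-3.141, 0.0, 3.112]
wrist_force: [-3.0, 2.7, 6.6]
finger_gap: 0.4
```

```bash
python3 d.py 535.5 -399.3 110
```

```text
clock 48.4 grasp [ 535.2 -399.7  110.5] rpy [-180.     0.   178.3] spin -0.0 shift [-0.3  0.4  0.5] F [-3.   2.7  6.6] gap 0.4
```

Press another 1.5 mm to confirm bottom, then retreat clear and look.

drive_tool(rows=[{"offset": [0, 0, 1], "spin": 0, "jaw": 0}, {"offset": [0, 0, 0.5], "spin": 0, "jaw": 0}, {"offset": [0, 0, 0], "spin": 0, "jaw": 0}])

```text
clock: 48.65
eef_pos: [535.3, -399.7, 188.3]
eef_rot: [-3.141, 0.001, 3.112]
wrist_force: [-6.4, 5.3, 16.9]
finger_gap: 0.5
```

drive_tool(rows=[{"offset": [0, 0, -5], "spin": 0, "jaw": 0}, {"offset": [0, 0, -30], "spin": 0, "jaw": 0}, {"offset": [0, 0, -40], "spin": 0, "jaw": 0}, {"offset": [0, 0, -40], "spin": 0, "jaw": 0}, {"offset": [0, 0, -40], "spin": 0, "jaw": 0}, {"offset": [30, 20, 0], "spin": 0, "jaw": 0}, {"offset": [30, 40, 0], "spin": 0, "jaw": 0}, {"offset": [30, 40, 0], "spin": 0, "jaw": 0}, {"offset": [30, 40, 0], "spin": 0, "jaw": 0}, {"offset": [10, 40, 0], "spin": 0, "jaw": 0}, {"offset": [0, 40, 0], "spin": 0, "jaw": 0}, {"offset": [0, 40, 0], "spin": 0, "jaw": 0}, {"offset": [0, 40, 0], "spin": 0, "jaw": 0}, {"offset": [0, 0, 0], "spin": 0, "jaw": 0}, {"offset": [0, 0, 0], "spin": 0, "jaw": 0}])

```text
clock: 50.15
eef_pos: [414.4, -95.6, 341.5]
eef_rot: [-3.141, 0.001, 3.113]
wrist_force: [1.1, -0.8, -0.4]
finger_gap: 0.8
```

```bash
python3 - <<'E' | grep -E "(green|red|blue|yellow|orange) "
from h import *; import b
c={n:cam(n) for n in ["scene","top"]}
cv2.imwrite("pics/end.png",np.vstack([cv2.resize(c["scene"]["color"],(400,300)),cv2.resize(c["top"]["color"],(400,300))]))
b.run(cams=c)
E
```

```text
top red 25 [257.3 173.8] ztop 93 mean [760.3  77.6] mid [760.9  77.9] ext [19. 12.]
top red 29 [242.  175.3] ztop 93 mean [755.  124.6] mid [755.5 124.2] ext [17. 13.]
top red 31 [226.5 177.2] ztop 93 mean [750.6 172.6] mid [750.2 172. ] ext [17. 16.]
top red 159 [367.7 223.7] ztop 75 mean [ 599.8 -256.3] mid [ 600.2 -256.5] ext [41. 41.]
top yellow 104 [287.6 207. ] ztop 250 mean [616.6 -10.5] mid [616.9 -10.3] ext [28. 29.]
top blue 177 [337.3 198.6] ztop 46 mean [ 692.4 -172. ] mid [ 708.2 -188.9] ext [ 75. 125.]
top blue 114 [140.8 209.8] ztop 170 mean [634.4 400.4] mid [634.6 400.7] ext [29. 29.]
top blue 85 [287.  214.5] ztop 182 mean [610.7  -9.4] mid [615.1 -11.6] ext [29. 42.]
top blue 32 [359.6 265.7] ztop 60 mean [ 474.3 -227.3] mid [ 473.6 -227.1] ext [12. 28.]
top green 73 [417.5 244.1] ztop 91 mean [ 532.4 -397.6] mid [ 532.5 -397.8] ext [24. 26.]
top orange 582 [239.6 184. ] ztop 48 mean [746.6 139.1] mid [754.7 136.8] ext [ 66. 163.]
top orange 135 [192.5 223.6] ztop 52 mean [618.6 290. ] mid [622.1 289.8] ext [42. 44.]
scene red 39 [357.3 213.1] ztop 93 mean [754.6 1
[... 417 characters left out ...]
8] ztop 171 mean [638.7 398.8] mid [638.3 401.4] ext [30. 39.]
scene blue 191 [277.7 205.2] ztop 183 mean [637.6 -15.5] mid [632.1 -12.1] ext [52. 45.]
scene blue 167 [170.3 263.5] ztop 60 mean [ 467.4 -225.3] mid [ 466.9 -224.2] ext [41. 44.]
scene blue 747 [263.5 325.4] ztop 45 mean [ 751. -220.] mid [ 737.3 -194.4] ext [ 72. 127.]
scene green 101 [130.  314.5] ztop 93 mean [ 539.4 -401.1] mid [ 537.9 -400.8] ext [25. 25.]
scene orange 355 [336.9 193.9] ztop 53 mean [626.8 287.4] mid [624.8 287.7] ext [45. 50.]
scene orange 339 [326.  219.8] ztop 54 mean [666.4 163.7] mid [665.3 166.2] ext [43. 44.]
scene orange 986 [349.2 244.8] ztop 49 mean [768.8 118.5] mid [764.  136.5] ext [ 53. 169.]
```

View pics/end.png

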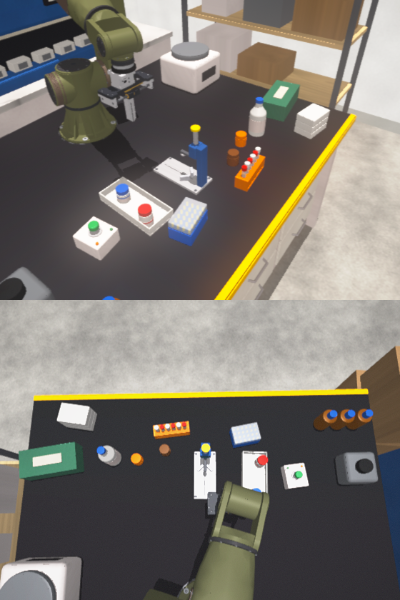

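Both jars are upright in the tray, the knob is in (top at 91 mm), the pad is back up, and the tip box, rack and bottle have not moved. Handing in.

```bash
python3 -c "
from cell import manip; print(manip.sign_off())"
```

```text
the job is handed in; nothing more can be done
None
```

The job is done and handed in at about 50 s of the 210 s allowed. Only the red and blue jars were there; no yellow jar showed in either camera.

- **Gauge on:** I pulled the green knob out; its top rose from 91 to 106 mm.
- **Red jar:** I slid it into the V and pushed it home with closed fingers. The foot met the cap about 26 mm down, as expected for a 70 mm jar, and I held it there for 0.6 s. The jar then went into the tray.
- **Blue jar:** I did the same. The foot met the cap about 42 mm down, as expected for a 54 mm jar.
- **Gauge off:** I pushed the knob back in against its stop.

The last pictures show both jars upright in the tray, with their tops at about 75 and 60 mm. The knob top is at 91–93 mm, and the pad is back up at 250 mm. The tip box, tube rack, large bottle and the brown and orange look-alikes are where they started.

Some things did not go exactly as planned:

- **Tilt:** The moves only allow turning about the tool's own axis, so the 35° tilt was not possible. I gripped vertically and pushed each jar home instead.
- **First push on red:** It was a little high and hard (about 10 N) and may have tipped the jar slightly. I repeated it lower and lighter before measuring.
- **Blue on the plate:** It touched the plate about 3 mm sooner than I expected, and the wrist force briefly reached 34 N.
- **Red knocked:** It was moved about 3 cm inside the tray while the robot was away. It stayed upright beside the tray wall, so I left it there.
- **Cameras:** The two cameras disagreed by 4–6 mm in x, so I used averages and contact forces.

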